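Hang the nesting trays on the packing bench hook

ROBOT

A 6-joint arm with a two-finger parallel gripper is mounted at the origin on the work surface. World frame = base frame: x ahead of the robot, y to its left, z up, the work surface at z = 0. Lengths are in m, angles in degrees, forces in N, time in s.
With the tool pointing down it reaches from about 0.375 to 0.925 m from the base axis. Payload 5.7 kg.
Tool frame: the origin (TCP) lies at the very end of the fingers, on their centre line; the grasp point (between the pads) lies 19 mm behind it; z points along the fingers, x is the direction in which the jaws open and shut, and the axes are right-handed (so a half turn about z gives the same grasp; the last joint's range is limited). The gripper opens to 85 mm and grips with 20 to 120 N. Pads are 22 mm wide; open, the fingers measure 114 mm over their backs; the gripper's body (76 mm by 85 mm) begins 54 mm behind the grasp point. The pads swing forward as they close: fully open they stand 13 mm farther back than shut.
Start: joints at [-77.069, 20.558, 86.54, -0, 72.909, -6.595], TCP at [0.201, -0.565, 0.231] pointing down, gripper open.
Joint ranges: [-170.27, 170.27], [-57.76, 135], [12.27, 136.19], [-55.21, 235.2], [11.17, 155.16], [-170.74, 170.74]. Speed limits (degrees/s): [136.94, 136.94, 180, 180, 180, 180].

INTERFACE

Orientations are given as [roll, pitch, yaw] about the fixed x, y, z axes, in that order (R = Rz(yaw) Ry(pitch) Rx(roll)).
In Python, from bench import * gives the robot as it stands. The module is installed in compiled form; this text tells all that it offers.
- The arm moves only by the tool carry_out, never from a script. Its argument "plan" is a list of rows, each a list of 7 numbers: the shift along the tool's x, y, z in mm, then the turn, a rotation vector about the tool's x, y, z in degrees, then the opening in per cent of the stroke, from 0 (shut) to 100 (fully open). In form: [[x, y, z, ax, ay, az, grip], ...]. A call has 1 to 5 rows; each row shifts and turns the pose as measured when the row begins, along the tool's axes as they then stand; what a row does not reach is not made up. A row lasts 1/10 s, in which the tool goes at most 50 mm and 8.59 degrees, less where a joint would pass 70% of its speed; a pose out of reach is approached as far as the arm can. A call with a gripper value outside its range is refused whole. The fingers move at their own pace and stop on an object; the grip force is fixed at half the most. Time passes only in rows, so rows that do not move let the fingers close. It gives the time, the measured TCP pose, the force and the opening at its end, in the units of the state.
- read_state(): the state, without advancing time (a new reading comes with each control period).
- camera(name): name is "scene" or "top" or "wrist"; returns a dict with "img" (400x640x3 uint8, blue, green, red), "fx", "fy", "cx", "cy" (pixels), "rvec" (rotation vector, rad) and "tvec" (3), from world to camera coordinates, as OpenCV has them; the wrist camera has in their place "hand_eye" (4x4, takes a point from camera to tool coordinates, whose origin is the TCP and whose axes are the tool frame's). Camera axes: x right, y down, z forward; pixel columns grow to the right and rows downward; lengths in m; the calibration is good to about 2 mm. A picture is of the moment at which its call begins: read the wrist's pose just before it. There is no depth.
- job_done(): hands the job in, once; it reports no verdict.
The state is a dict: "time": time; "joints": joint angles; "qd": joint speeds; "effort": joint torques, N m; "tool_pos": TCP position; "ee_rot": TCP orientation; "ft_force": force on the tool from outside, world axes, zero at the start; "torque": the same for the moment, N m; "opening": opening from 0.0 (shut) to 1.0 (fully open).
Only numpy, scipy, OpenCV 4.12 (cv2) and the standard library are available. Lean on these libraries where they do the work, as an engineer would, in place of code of your own. Each camera call takes 0.05 s, during which the arm holds its last target.

TASK

Clear the three nesting trays from the white wire rack onto the hook: first the large green tray, then the medium yellow one, then the small blue one, each with its open rim towards the hook's tip and nested inside the rim of the tray behind it, hanging freely by its handle hole on the straight part of the hook. Draw each tray straight up out of its slot, as the rack is light: it must stay standing where it is. Leave the other things on the bench alone.

Things in the scene. Friction and masses are not known exactly. Their poses are not given: they have to be found in the camera images.
- large_tray_center (a point): Centre (half-way up, mid-thickness of the plate) of the large green tray, 190 mm tall. Back plate 150 wide (y) x 105 high x 8 mm thick (x); rim 4 mm thick on its lower, left and right edges, 20 mm deep to the tray's -x, no rim above. From the plate's top a flat handle goes up in its plane, 40 mm wide (y), 8 thick. z up, y across. Starts upright in a rack slot, which one varies. 60-200 g.
- medium_tray_center (a point): Centre (half-way up, mid-thickness of the plate) of the medium yellow tray, 172 mm tall. Back plate 118 wide (y) x 87 high x 8 mm thick (x); rim 4 mm thick on its lower, left and right edges, 20 mm deep to the tray's -x, no rim above. From the plate's top a flat handle goes up in its plane, 40 mm wide (y), 8 thick. z up, y across. Starts upright in a rack slot, which one varies. 60-200 g.
- small_tray_center (a point): Centre (half-way up, mid-thickness of the plate) of the small blue tray, 154 mm tall. Back plate 86 wide (y) x 69 high x 8 mm thick (x); rim 4 mm thick on its lower, left and right edges, 20 mm deep to the tray's -x, no rim above. From the plate's top a flat handle goes up in its plane, 40 mm wide (y), 8 thick. z up, y across. Starts upright in a rack slot, which one varies. 60-200 g.
- large_tray_hole (a point): Centre of the hole through the large tray's handle, 24 mm wide (y), 34 high; 34 mm above the tray's centre, 61 mm below the handle's top. The solid top of the handle (17 to 61 mm above this point) is well gripped from above across its 40 mm width, fingers closing along y, about 41 mm above this point. Axes as the tray's.
- medium_tray_hole (a point): Centre of the hole through the medium tray's handle, 24 mm wide (y), 34 high; 25 mm above the tray's centre, 61 mm below the handle's top. The solid top of the handle (17 to 61 mm above this point) is well gripped from above across its 40 mm width, fingers closing along y, about 41 mm above this point. Axes as the tray's.
- small_tray_hole (a point): Centre of the hole through the small tray's handle, 24 mm wide (y), 34 high; 16 mm above the tray's centre, 61 mm below the handle's top. The solid top of the handle (17 to 61 mm above this point) is well gripped from above across its 40 mm width, fingers closing along y, about 41 mm above this point. Axes as the tray's.
- rack: Light loose rack, about 0.2 kg: white base 140 (x) x 130 x 6 mm with four upright steel wire hoops across x, at x = -60, -20, 20, 60 mm, 116 mm wide, wire 5 mm, tops 65 mm above the bench. Each 35 mm slot between hoops holds one tray on the base, rim to the rack's -x, 3.5 mm play before and behind; plates at x = -30, 10, 50 mm. Origin: middle of the underside; z up.
- hook_root (a point): Where the level steel hook bar leaves its fixed blue post, on the bar's axis, 190 mm above the bench. The bar is round, 10 mm thick, runs 100 mm to this point's -x (roughly towards the robot), then turns up to its tip. Post to +x, 28 mm wide (y), top 12 mm above the axis. A tray hangs with its hole's upper edge on the bar and stays where it is left along it. y across, z up.
- hook_tip (a point): Centre of the round end (radius 5 mm) of the upturned hook tip, 115 mm to -x of the root and 12 mm above the bar's axis. Same axes as the root. The plate of a nested tray lies 8 mm (touching) to 26 mm to the tip's side of the plate of the tray behind it. The post's foot is a plate 12 mm thick, 130 mm wide, from 30 mm before to 130 mm behind the root.
- tape_roll: Clear packing tape roll lying flat, 104 mm wide, 48 mm high; origin under its centre. Bystander.
- scanner: Grey and black hand scanner lying flat, about 165 mm long, 30 mm high, handle to its -x; origin under its grey head. Bystander.
- spray: Clear bottle with blue cap, 60 mm wide, 160 mm tall; origin under its centre. Bystander.
- pen_cup: Black cup, 76 mm wide, 95 mm tall; origin under its centre. Bystander.
- mouse: Black computer mouse 100 x 60 x 30 mm; origin under its centre. Bystander.

How it is judged (in metres and radians):
On the way, in this order (a step that is already met when the one before it is completed fails the run):
1. the large green tray hangs on the hook (x of large_tray_center in the frame of hook_root between -0.101 and -0.003 m and y of large_tray_center in the frame of hook_root between -0.014 and 0.014 m and z of large_tray_center in the frame of hook_root between -0.052 and -0.04 m and angle between large_tray_center's own z axis and vertical below 0.2 rad and angle between the x axis of large_tray_center and the x axis of hook_root, either way round below 0.26 rad), for 0.2 s.
2. then the medium yellow tray hangs nested in the large one (x of medium_tray_center in the frame of hook_root between -0.101 and -0.003 m and y of medium_tray_center in the frame of hook_root between -0.014 and 0.014 m and z of medium_tray_center in the frame of hook_root between -0.043 and -0.031 m and angle between medium_tray_center's own z axis and vertical below 0.2 rad and angle between the x axis of medium_tray_center and the x axis of hook_root, either way round below 0.26 rad and x of medium_tray_center in the frame of large_tray_center between -0.026 and -0.005 m and x of large_tray_center in the frame of medium_tray_center between 0.005 and 0.026 m), for 0.2 s.
3. then the small blue tray hangs nested in the medium one (x of small_tray_center in the frame of hook_root between -0.101 and -0.003 m and y of small_tray_center in the frame of hook_root between -0.014 and 0.014 m and z of small_tray_center in the frame of hook_root between -0.034 and -0.022 m and angle between small_tray_center's own z axis and vertical below 0.2 rad and angle between the x axis of small_tray_center and the x axis of hook_root, either way round below 0.26 rad and x of small_tray_center in the frame of medium_tray_center between -0.026 and -0.005 m and x of medium_tray_center in the frame of small_tray_center between 0.005 and 0.026 m), for 0.2 s.
At the end, for the whole second after the job is handed in: All three trays hang on the straight bar: centred within 14 mm, upper edge of the hole on the bar within 6 mm, upright within 0.2 rad, along the bar within 0.26 rad; medium plate 5 to 26 mm in front of the large, small likewise of the medium; rack level, within 40 mm of its place (all of step 1 and all of step 2 and all of step 3 and angle between rack's own z axis and vertical below 0.05 rad and distance of rack from where it was at the start of the episode below 0.04 m); the robot touches nothing.
It fails at once if the rack is tipped by more than 0.25 rad (angle between rack's own z axis and vertical above 0.25 rad).
It fails at once if the rack is dragged or lifted more than 60 mm (distance of rack from where it was at the start of the episode above 0.06 m).
It fails at once if a bystander is moved more than 30 mm (distance of any of scanner, spray, pen_cup, tape_roll, mouse from where it was at the start of the episode above 0.03 m).
It also fails if it takes over 72 s, if anything falls off the work surface, if the arm or the gripper's body presses on something with over 40 N, if the wrist force passes 120 N, or if a joint passes its speed limit or range.

## Working session

There is one attempt and no reset: what is moved stays moved. The work goes in short steps, Python scripts to look and compute and a tool call to move; the robot and the scene stay as the last step left them, time stands still between calls to the robot, and variables do not carry over. Pictures are saved under pics/ and viewed, and the job is handed in when it is done.

Besides the shell and the picture viewer there is one more tool, called after "Request:" in YAML: its name, and indented under it one key for each argument. carry_out: Moves the arm, as the interface text tells. Its arguments: {"type":"object","properties":{"plan":{"type":"array","items":{"type":"array","items":{"type":"number"}}}},"required":["plan"]}

```bash
mkdir -p pics; python3 - <<'E'
from bench import *
import cv2
print(read_state())
for n in ["scene","top","wrist"]:
    c=camera(n); cv2.imwrite(f"pics/{n}0.png",c["img"]); print(n,{k:v for k,v in c.items() if k!="img"})
E
```

```text
{'time': 0.0, 'joints': array([-7.70693915e+01,  2.05997951e+01,  8.66006377e+01,  5.30281725e-04,
        7.29081037e+01, -6.59514798e+00]), 'qd': array([ 0.03286539,  0.0972067 , -0.10949049,  0.00439634, -0.00041613,
        0.05138819]), 'effort': array([-3.29241730e-04, -5.27620804e+01, -2.78614408e+01, -1.44492524e-04,
        1.31045538e-02,  2.27870237e-05]), 'tool_pos': array([ 0.20037371, -0.56481578,  0.2304233 ]), 'ee_rot': array([-1.79987031e+02,  1.07760113e-01, -7.04743876e+01]), 'ft_force': array([-1.01741378, -0.15722715, -0.69330801]), 'torque': array([ 0.03248418, -0.02856012, -0.00688988]), 'opening': 0.9989761879023651}
scene {'fx': 389.9656731642297, 'fy': 389.9656731642297, 'cx': 318.3449734061323, 'cy': 189.23589000406668, 'rvec': array([ 1.12784313,  2.49266375, -0.86616857]), 'tvec': array([ 0.27859949, -0.31003609,  1.50260149])}
top {'fx': 401.2525900395245, 'fy': 401.2525900395245, 'cx': 320.0975022136281, 'cy': 210.5391810907307, 'rvec': array([ 2.16891211, -2.18152909,  0.15281419]), 'tvec': array([0.10274263, 0.58516817, 0.94231579])}
wrist {'fx': 276.35930522672334, 'fy': 276.35930522672334, 'cx': 316.99486167215656, 'cy': 197.26936275492503, 'hand_eye': array([[ 9.99999002e-01, -1.18463876e-03, -7.69603081e-04,
         1.81756730e-05],
       [ 1.37140542e-03,  9.44799088e-01,  3.27647375e-01,
        -8.47295573e-02],
       [ 3.38976509e-04, -3.27648104e-01,  9.44799770e-01,
        -1.42751915e-01],
       [ 0.00000000e+00,  0.00000000e+00,  0.00000000e+00,
         1.00000000e+00]])}
```

View pics/scene0.png

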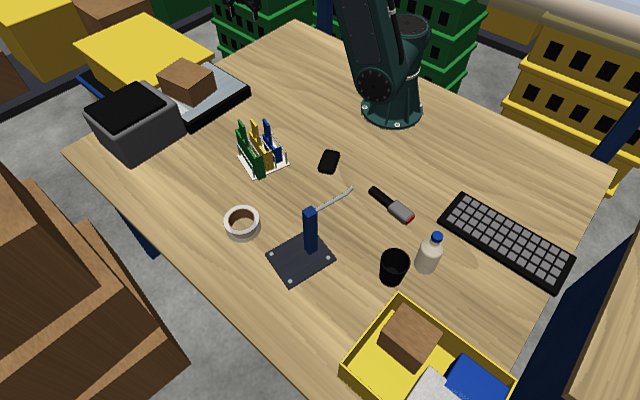

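View pics/top0.png

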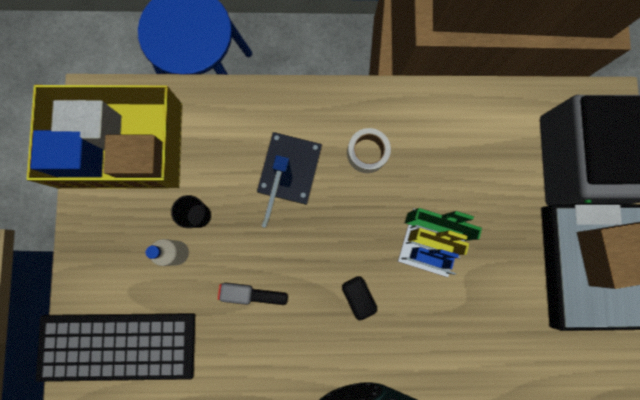

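View pics/wrist0.png

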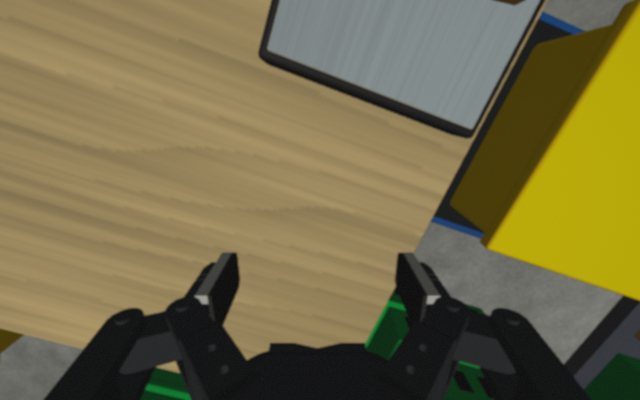

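```bash
cat > h.py <<'E'
import numpy as np, cv2
from scipy.spatial.transform import Rotation as R
from bench import *
def cam(n):
    if n=="wrist":
        s=read_state(); c=camera(n)
        T=np.eye(4); T[:3,:3]=R.from_euler('xyz',s['ee_rot'],degrees=True).as_matrix(); T[:3,3]=s['tool_pos']
        W=T@c['hand_eye']; c['Rwc']=W[:3,:3]; c['o']=W[:3,3]
    else:
        c=camera(n); Rm=cv2.Rodrigues(c['rvec'])[0]; c['Rwc']=Rm.T; c['o']=-Rm.T@c['tvec']
    return c
def ray(c,u,v):
    d=c['Rwc']@np.array([(u-c['cx'])/c['fx'],(v-c['cy'])/c['fy'],1]); return d/np.linalg.norm(d)
def onz(c,u,v,z):
    d=ray(c,u,v); return c['o']+d*(z-c['o'][2])/d[2]
def proj(c,p):
    q=c['Rwc'].T@(np.array(p)-c['o']); return np.array([c['fx']*q[0]/q[2]+c['cx'],c['fy']*q[1]/q[2]+c['cy']])
def tri(c1,p1,c2,p2):
    d1,d2=ray(c1,*p1),ray(c2,*p2); A=np.stack([d1,-d2],1); t=np.linalg.lstsq(A,c2['o']-c1['o'],rcond=None)[0]
    a=c1['o']+t[0]*d1;b=c2['o']+t[1]*d2; return (a+b)/2,np.linalg.norm(a-b)
def crop(c,name,x,y,w,h,s):
    cv2.imwrite('pics/'+name,cv2.resize(c['img'][y:y+h,x:x+w],None,fx=s,fy=s,interpolation=cv2.INTER_CUBIC))
E
python3 - <<'E'
from h import *
c=cam("top"); print(c['o'])
crop(c,'t1.png',390,190,100,100,6); crop(c,'t2.png',240,120,160,120,5)
c=cam("scene"); print(c['o'])
crop(c,'s1.png',220,100,100,100,6); crop(c,'s2.png',250,170,120,120,5)
E
```

```text
[0.47528504 0.12554868 0.9996392 ]
[1.06687866 0.5661224  0.98631974]
```

View pics/t1.png

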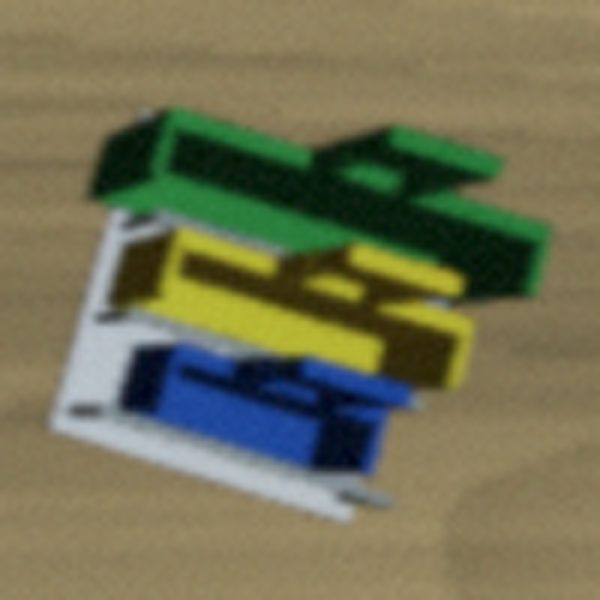

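View pics/t2.png

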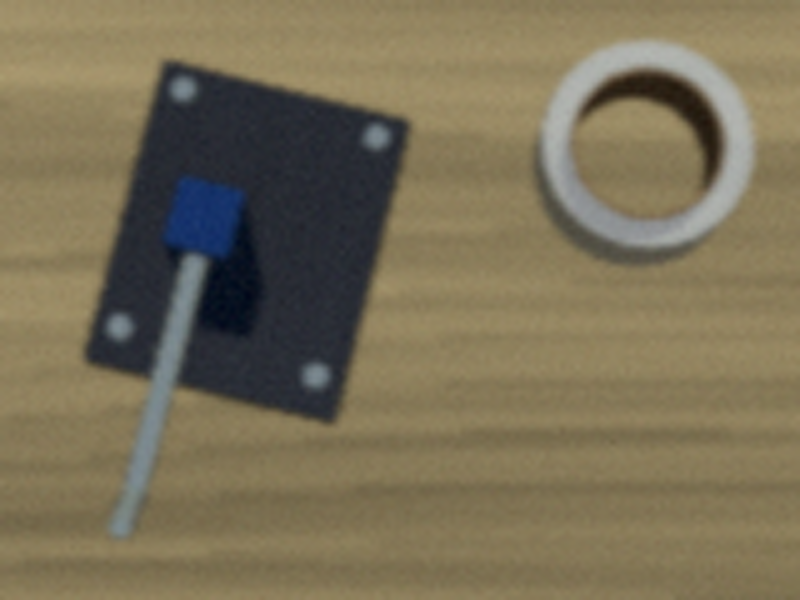

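View pics/s1.png

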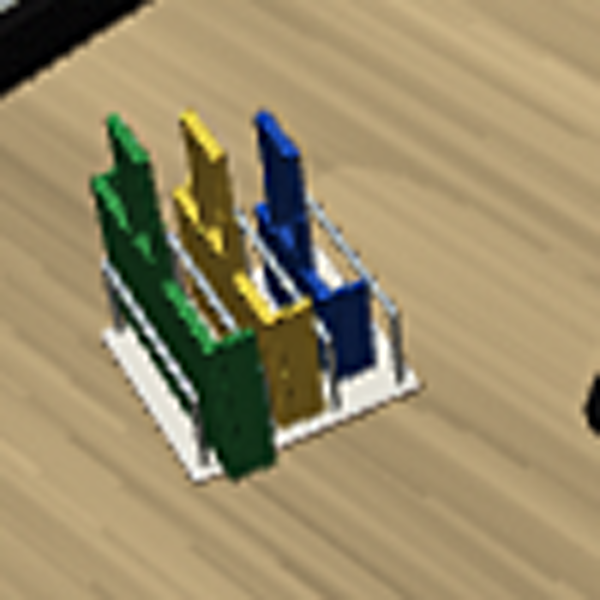

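View pics/s2.png

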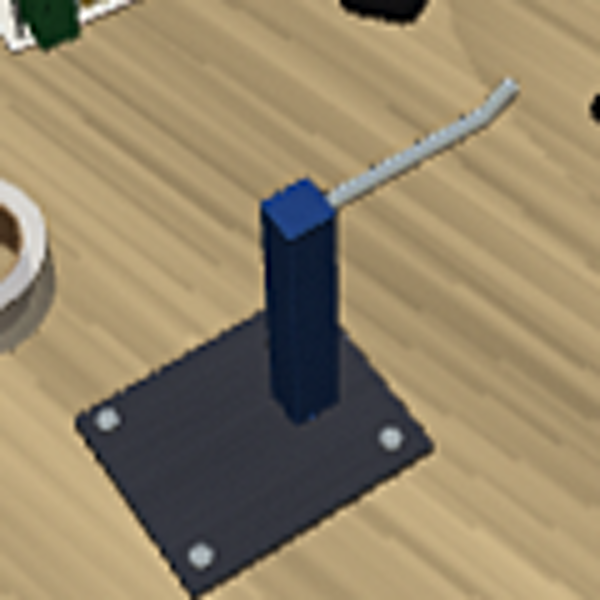

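```bash
python3 - <<'E'
from h import *
np.set_printoptions(precision=4,suppress=True)
t=cam("top"); s=cam("scene")
def T1(u,v): return u/6+390-.4,v/6+190-.4
def T2(u,v): return u/5+240-.4,v/5+120-.4
def S1(u,v): return u/6+220-.4,v/6+100-.4
def S2(u,v): return u/5+250-.4,v/5+170-.4
H={'g':((445,153),(129,140),.196),'y':((407,270),(204,134),.178),'b':((358,383),(277,133),.160)}
for k,(a,b,z) in H.items(): print(k,onz(t,*T1(*a),z),onz(s,*S1(*b),z),tri(t,T1(*a),s,S1(*b)))
# handle ends (near-top edge direction)
for k,a,b,z in [('g',(385,138),(502,170),.196),('y',(350,253),(464,285),.178),('b',(303,367),(415,398),.160)]:
    p,q=onz(t,*T1(*a),z),onz(t,*T1(*b),z); d=q-p; print(k,np.linalg.norm(d),np.degrees(np.arctan2(d[0],-d[1])))
print('base TL etc');
b=[onz(t,*T1(*a),.006) for a in [(55,428),(350,518)]]; print(b,np.linalg.norm(b[1]-b[0]))
P=[onz(t,*T2(*a),.012) for a in [(165,62),(408,122),(335,422),(88,358)]]; print(np.array(P)); 
for i in range(4): d=P[(i+1)%4]-P[i]; print(np.linalg.norm(d),np.degrees(np.arctan2(d[1],d[0])))
print('root',onz(t,*T2(195,255),.195),'tip',onz(t,*T2(120,528),.205), 'tri tip',tri(t,T2(121,528),s,S2(511,86)))
print('root tri',tri(t,T2(195,257),s,S2(330,198)))
B=[onz(t,*T2(*a),.190) for a in [(191,280),(152,430)]]; d=B[0]-B[1]; print(B,np.degrees(np.arctan2(d[1],d[0])))
tp=[onz(t,*T2(*a),.202) for a in [(180,178),(245,187),(232,260),(166,247)]]; print(np.array(tp),np.mean(tp,0))
E
```

```text
g [ 0.5564 -0.1883  0.196 ] [ 0.56   -0.1858  0.196 ] (array([ 0.557 , -0.1902,  0.1913]), np.float64(0.00010275603027776572))
y [ 0.5178 -0.1802  0.178 ] [ 0.5202 -0.1776  0.178 ] (array([ 0.5178, -0.1813,  0.1743]), np.float64(0.0006365855840366251))
b [ 0.4794 -0.1678  0.16  ] [ 0.4824 -0.1661  0.16  ] (array([ 0.4795, -0.1693,  0.1561]), np.float64(0.0004845128466508579))
g 0.041032961238783985 -15.66714685118628
y 0.04070146257514911 -16.041263475984906
b 0.04058908471605063 -15.81563295606575
base TL etc
[array([ 0.4626, -0.0949,  0.006 ]), array([ 0.4249, -0.2158,  0.006 ])] 0.12664690366727047
[[0.7883 0.2174 0.012 ]
 [0.7572 0.0948 0.012 ]
 [0.6045 0.1322 0.012 ]
 [0.637  0.2546 0.012 ]]
0.12650485374332524 -104.22462466831203
0.15722094326676217 166.23996264216095
0.12665811671106586 75.12955723991702
0.1557922540300951 -13.809184914390439
root [0.6494 0.1877 0.195 ] tip [0.5373 0.2161 0.205 ] tri tip (array([0.5375, 0.2161, 0.2013]), np.float64(0.00011933253145690903))
root tri (array([0.6484, 0.1885, 0.1934]), np.float64(0.0017061451711268558))
[array([0.64  , 0.1897, 0.19  ]), array([0.5782, 0.2052, 0.19  ])] -14.068483137617813
[[0.6797 0.1934 0.202 ]
 [0.6759 0.1671 0.202 ]
 [0.6458 0.1723 0.202 ]
 [0.6512 0.1989 0.202 ]] [0.6631 0.1829 0.202 ]
```

```bash
cat >> h.py <<'E'
np.set_printoptions(precision=4,suppress=True)
def down(yaw): return R.from_euler('xyz',[180,0,yaw],degrees=True)
def delta(p,yaw):
    "total shift in the present tool axes (mm), turn rotvec (deg)"
    s=read_state(); R0=R.from_euler('xyz',s['ee_rot'],degrees=True)
    print('t',round(s['time'],2),'pos',s['tool_pos'],'rot',s['ee_rot'],'open',round(s['opening'],3),'F',s['ft_force'])
    print('shift mm now-axes',R0.inv().apply(np.array(p)-s['tool_pos'])*1e3,' in goal axes',down(yaw).inv().apply(np.array(p)-s['tool_pos'])*1e3,'turn',np.degrees((R0.inv()*down(yaw)).as_rotvec()))
E
python3 - <<'E'
from h import *
delta([.53,-.18,.36],-105.5)
E
```

```text
t 0.35 pos [ 0.2005 -0.5653  0.2311] rot [-179.998     0.0295  -70.4706] open 0.998 F [-0.0639 -0.3036 -0.3658]
shift mm now-axes [-253.0735 -439.3545 -128.7869]  in goal axes [-459.3622 -214.5402 -128.9325] turn [ 0.0071  0.0292 35.0294]
```

Request:
carry_out:
  plan:
    - [0,0,-26,0,0,7,100]
    - [0,0,-26,0,0,7,100]
    - [0,0,-26,0,0,7,100]
    - [0,0,-26,0,0,7,100]
    - [0,0,-26,0,0,7,100]

```text
time: 0.85
tool_pos: [0.1998, -0.5623, 0.3599]
ee_rot: [179.7, 0.6, -106.7]
ft_force: [0.1, -0.0, 0.7]
opening: 1.002
```

Request:
carry_out:
  plan:
    - [-45,-21,0,0,0,0,100]
    - [-45,-21,0,0,0,0,100]
    - [-45,-21,0,0,0,0,100]
    - [-45,-21,0,0,0,0,100]
    - [-45,-21,0,0,0,0,100]

```text
time: 1.35
tool_pos: [0.3667, -0.3819, 0.3656]
ee_rot: [-180.0, -0.0, -107.6]
ft_force: [-0.0, -0.7, 0.5]
opening: 1.001
```

Request:
carry_out:
  plan:
    - [-45,-21,0,0,0,0,100]
    - [-45,-21,0,0,0,0,100]
    - [-45,-21,0,0,0,0,100]
    - [-45,-21,0,0,0,0,100]
    - [0,0,0,0,0,0,100]

```text
time: 1.85
tool_pos: [0.5044, -0.229, 0.3664]
ee_rot: [-179.8, 0.0, -107.3]
ft_force: [-0.5, -0.2, -0.2]
opening: 1.001
```

```bash
python3 - <<'E'
from h import *
delta([.53,-.18,.36],-105.5)
E
```

```text
t 1.85 pos [ 0.5044 -0.229   0.3664] rot [-179.7837    0.0472 -107.3314] open 1.001 F [-0.5352 -0.2176 -0.1662]
shift mm now-axes [-54.3803  -9.7984   6.4461]  in goal axes [-54.0438 -11.5557   6.3643] turn [-0.217   0.0438 -1.8315]
```

Request:
carry_out:
  plan:
    - [-25,-5,3,0,0,-2,100]
    - [-25,-5,3,0,0,0,100]
    - [0,0,0,0,0,0,100]

```text
time: 2.15
tool_pos: [0.5288, -0.1822, 0.36]
ee_rot: [-179.8, -0.0, -105.1]
ft_force: [-0.7, -0.4, -0.7]
opening: 0.998
```

```bash
python3 - <<'E'
from h import *
delta([.53,-.18,.36],-105.5)
c=cam("wrist"); cv2.imwrite('pics/w1.png',c['img'])
import pickle; pickle.dump(c,open('w1.pkl','wb'))
E
```

```text
t 2.15 pos [ 0.5288 -0.1822  0.36  ] rot [-179.809    -0.035  -105.0928] open 0.998 F [-0.7041 -0.3932 -0.6728]
shift mm now-axes [-2.3883 -0.5561  0.0354]  in goal axes [-2.3921 -0.5392  0.035 ] turn [-0.1912 -0.0343  0.4072]
```

View pics/w1.png

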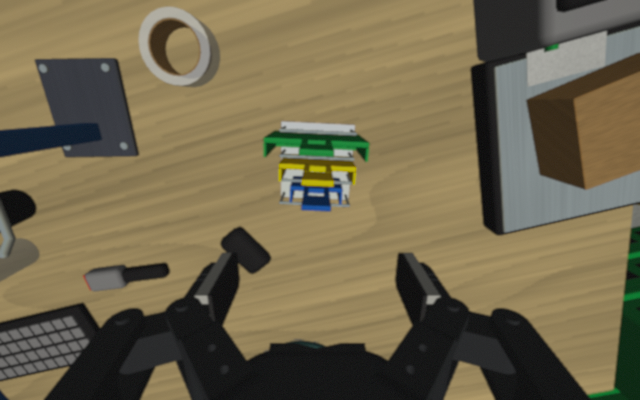

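```bash
python3 - <<'E'
from h import *
import pickle; c=pickle.load(open('w1.pkl','rb'))
crop(c,'w1z.png',255,110,125,105,6)
E
```

```text
(no output)
```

View pics/w1z.png

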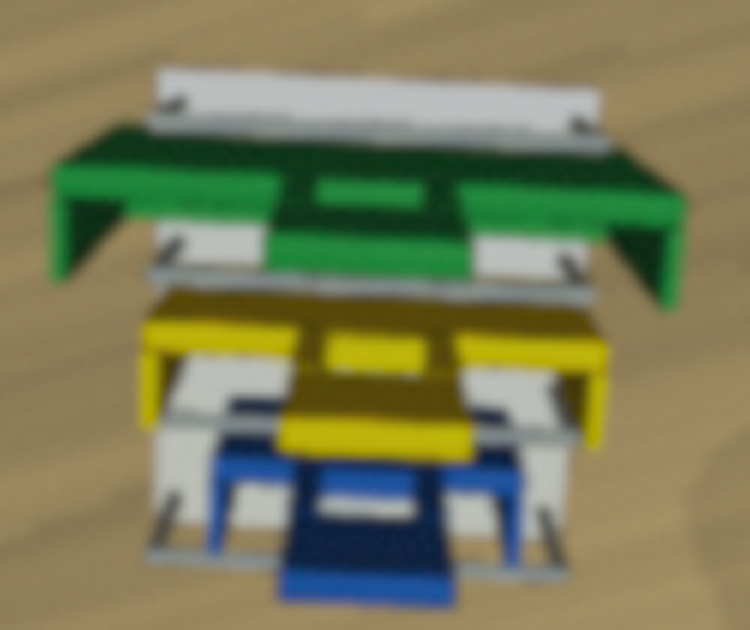

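```bash
python3 - <<'E'
from h import *
import pickle; c=pickle.load(open('w1.pkl','rb')); t=cam('top')
def W(u,v): return u/6+255-.4,v/6+110-.4
def T1(u,v): return u/6+390-.4,v/6+190-.4
for k,m,a,b,tt,z in [('g',(370,256),(268,255),(472,260),(445,153),.196),('y',(376,439),(278,435),(474,443),(407,270),.178),('b',(368,587),(281,585),(455,591),(358,383),.16)]:
    P,Q=onz(c,*W(*a),z),onz(c,*W(*b),z); d=Q-P
    print(k,onz(c,*W(*m),z),np.linalg.norm(d),'yaw',np.degrees(np.arctan2(d[0],-d[1])),tri(c,W(*m),t,T1(*tt)))
    print('plate corners')
for z,a,b in [(.111,(52,185),(685,215)),(.093,(145,338),(607,355)),(.075,(213,466),(523,485))]:
    P,Q=onz(c,*W(*a),z),onz(c,*W(*b),z); d=Q-P
    print((P+Q)/2,np.linalg.norm(d),'yaw',np.degrees(np.arctan2(d[0],-d[1])))
E
```

```text
g [ 0.5598 -0.1895  0.196 ] 0.037848796171349786 yaw -16.582430333963455 (array([ 0.5579, -0.1898,  0.1906]), np.float64(0.002201682243735252))
plate corners
y [ 0.5205 -0.1801  0.178 ] 0.03994235913529594 yaw -17.606581018148955 (array([ 0.5188, -0.1805,  0.1753]), np.float64(0.002175100923534483))
plate corners
b [ 0.4831 -0.1681  0.16  ] 0.03858088442228957 yaw -17.29722209812951 (array([ 0.4803, -0.1684,  0.1554]), np.float64(0.002583271431449561))
plate corners
[ 0.5585 -0.1889  0.111 ] 0.14839519032447196 yaw -17.862789339305554
[ 0.5204 -0.1803  0.093 ] 0.11655316223832812 yaw -17.325775655417733
[ 0.4827 -0.1678  0.075 ] 0.08390249899743789 yaw -18.84956051203911
```

```bash
python3 - <<'E'
from h import *
delta([.5585,-.1888,.153],-106)
E
```

```text
t 2.25 pos [ 0.5281 -0.1844  0.3604] rot [-179.7906   -0.1384 -105.1934] open 0.999 F [0.0175 0.3267 0.3194]
shift mm now-axes [ -4.246  -29.7698 207.5404]  in goal axes [ -4.1743 -30.4723 207.4398] turn [-0.2104 -0.1369  0.8068]
```

Request:
carry_out:
  plan:
    - [-2,-15,20,0,0,0.8,100]
    - [-2,-15,20,0,0,0,100]
    - [0,0,40,0,0,0,100]
    - [0,0,30,0,0,0,100]
    - [0,0,0,0,0,0,100]

```text
time: 2.75
tool_pos: [0.558, -0.1981, 0.2506]
ee_rot: [-179.4, -0.4, -106.4]
ft_force: [-0.3, 1.2, -0.3]
opening: 1.003
```

```bash
python3 - <<'E'
from h import *
delta([.5585,-.1888,.153],-106)
c=cam("wrist"); cv2.imwrite('pics/w2.png',c['img'])
E
```

```text
t 2.75 pos [ 0.558  -0.1981  0.2506] rot [-179.4265   -0.4246 -106.4084] open 1.003 F [-0.332   1.2128 -0.2943]
shift mm now-axes [-9.781   3.1015 97.4576]  in goal axes [-9.0731  2.0614 97.5535] turn [-0.5719 -0.4267 -0.4063]
```

View pics/w2.png

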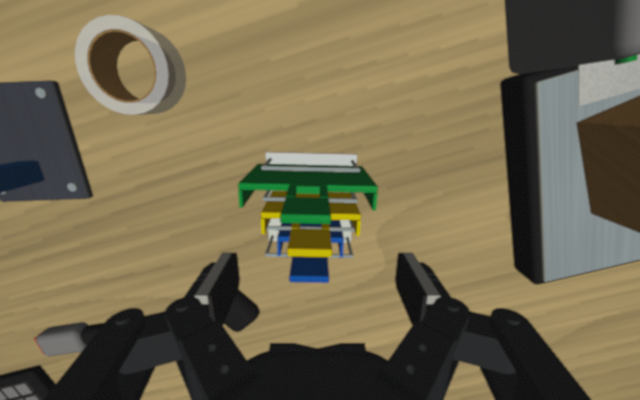

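Request:
carry_out:
  plan:
    - [-5,1,12,0.5,0,0,100]
    - [-4,1,20,0,0,0,100]
    - [0,0,20,0,0,0,100]
    - [0,0,0,0,0,0,100]
    - [0,0,0,0,0,0,100]

```text
time: 3.3
tool_pos: [0.5646, -0.1972, 0.2107]
ee_rot: [-177.9, -0.7, -106.7]
ft_force: [0.2, 0.0, 1.0]
opening: 1.0
```

```bash
python3 - <<'E'
from h import *
delta([.5585,-.1888,.153],-106)
c=cam("wrist"); cv2.imwrite('pics/w3.png',c['img'])
E
```

```text
t 3.3 pos [ 0.5646 -0.1972  0.2107] rot [-177.8893   -0.684  -106.6909] open 1.0 F [0.1782 0.0039 1.04  ]
shift mm now-axes [-6.9285 10.3929 57.2465]  in goal axes [-6.3399  8.2016 57.6691] turn [-2.1066 -0.6966 -0.6783]
```

View pics/w3.png

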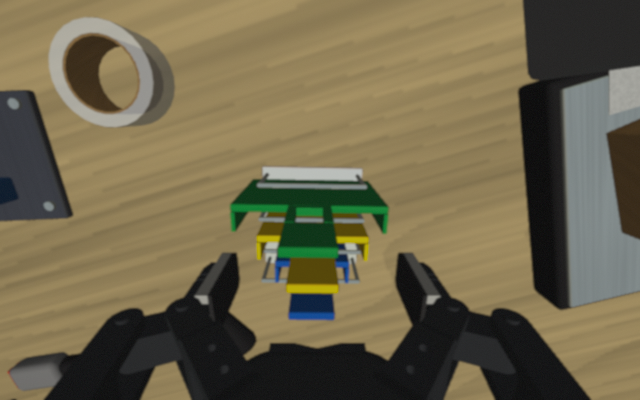

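Request:
carry_out:
  plan:
    - [-5,6,5,-1.5,-0.5,-0.5,100]
    - [-4,5,5,-1,-0.3,-0.3,100]
    - [0,0,0,0,0,0,100]

```text
time: 3.65
tool_pos: [0.5578, -0.1859, 0.2034]
ee_rot: [179.7, 0.1, -105.8]
ft_force: [-0.2, 1.0, -0.1]
opening: 1.003
```

```bash
python3 - <<'E'
from h import *
delta([.5585,-.1888,.153],-106)
E
```

```text
t 3.65 pos [ 0.5578 -0.1859  0.2034] rot [ 179.708     0.1182 -105.8402] open 1.003 F [-0.1917  1.0187 -0.1483]
shift mm now-axes [ 2.7073 -1.6989 50.3987]  in goal axes [ 2.5993 -1.4493 50.4122] turn [0.2922 0.1178 0.1601]
```

Request:
carry_out:
  plan:
    - [1,-1,20,0,0,0,100]
    - [1,0,20,0,0,0,100]
    - [0,0,14,0,0,0,100]
    - [0,0,0,0,0,0,100]

```text
time: 4.05
tool_pos: [0.5596, -0.188, 0.1494]
ee_rot: [179.9, 0.1, -105.8]
ft_force: [-0.7, -0.7, -0.2]
opening: 0.999
```

```bash
python3 - <<'E'
from h import *
delta([.5585,-.1888,.153],-106)
c=cam("wrist"); cv2.imwrite('pics/w4.png',c['img'])
E
```

```text
t 4.05 pos [ 0.5596 -0.188   0.1494] rot [ 179.8697    0.0914 -105.7595] open 0.999 F [-0.6803 -0.7266 -0.1896]
shift mm now-axes [ 1.089   0.8924 -3.5972]  in goal axes [ 1.0984  0.8796 -3.5974] turn [0.1305 0.0911 0.2406]
```

View pics/w4.png

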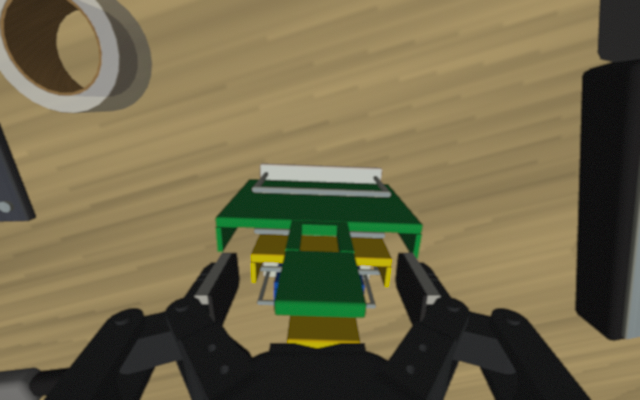

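Request:
carry_out:
  plan:
    - [0,0,-1,0,0,0,30]
    - [0,0,0,0,0,0,0]
    - [0,0,0,0,0,0,0]
    - [0,0,0,0,0,0,0]
    - [0,0,0,0,0,0,0]

```text
time: 4.6
tool_pos: [0.5622, -0.189, 0.1548]
ee_rot: [-179.8, 0.0, -105.7]
ft_force: [0.1, -0.0, -1.9]
opening: 0.454
```

Request:
carry_out:
  plan:
    - [0,0,0,0,0,0,0]
    - [0,0,0,0,0,0,0]
    - [0,0,0,0,0,0,0]
    - [0,0,0,0,0,0,0]

```text
time: 5.0
tool_pos: [0.5616, -0.1887, 0.1544]
ee_rot: [-179.8, 0.0, -105.7]
ft_force: [-0.8, 0.1, -3.1]
opening: 0.458
```

```bash
python3 - <<'E'
from h import *
delta([.5585,-.1888,.153],-106)
c=cam("wrist"); cv2.imwrite('pics/w5.png',c['img'])
E
```

```text
t 5.0 pos [ 0.5616 -0.1887  0.1544] rot [-179.8401    0.0437 -105.7361] open 0.458 F [-0.7611  0.0617 -3.0627]
shift mm now-axes [0.9769 2.9557 1.3479]  in goal axes [0.9894 2.9474 1.3569] turn [-0.1598  0.0441  0.2639]
```

View pics/w5.png

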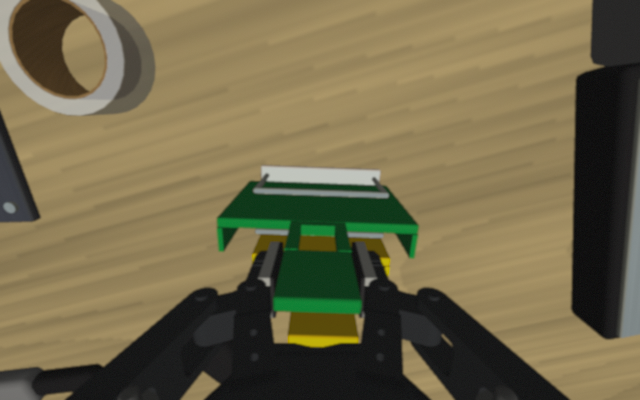

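Request:
carry_out:
  plan:
    - [0,0,-10,0,0,0,0]
    - [0,0,-15,0,0,0,0]
    - [0,0,-20,0,0,0,0]
    - [0,0,-20,0,0,0,0]
    - [0,0,-15,0,0,0,0]

```text
time: 5.55
tool_pos: [0.5598, -0.1879, 0.2367]
ee_rot: [179.9, 0.1, -105.7]
ft_force: [-0.4, 0.5, -1.5]
opening: 0.455
```

```bash
python3 - <<'E'
from h import *
delta([.5616,-.1887,.36],-105.74)
c=cam("scene"); crop(c,'s3.png',220,70,130,130,5)
E
```

```text
t 5.55 pos [ 0.5598 -0.1879  0.2367] rot [ 179.8575    0.0975 -105.7414] open 0.455 F [-0.3679  0.4893 -1.4948]
shift mm now-axes [   0.056    -1.6744 -123.3119]  in goal axes [   0.2659   -1.9811 -123.3071] turn [ 0.1425  0.0975 -0.0013]
```

View pics/s3.png

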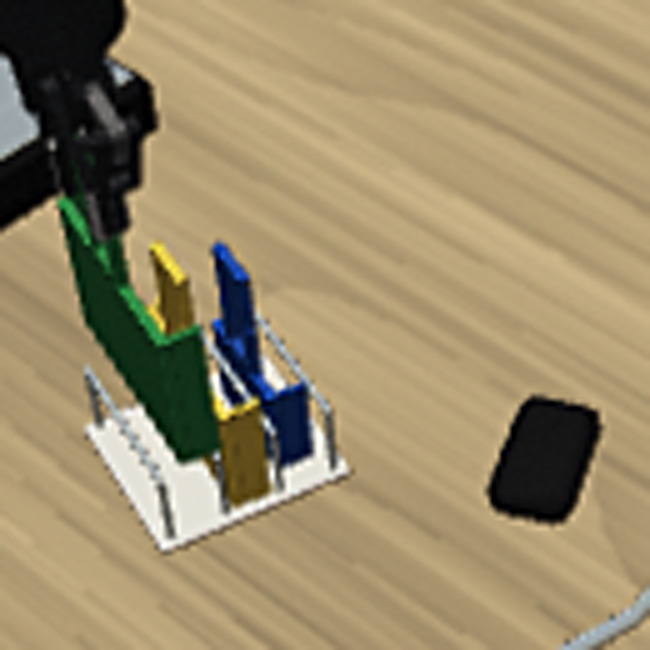

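Request:
carry_out:
  plan:
    - [0,-0.5,-30,0,0,0,0]
    - [0,-0.5,-30,0,0,0,0]
    - [0,0,-30,0,0,0,0]
    - [0,0,-30,0,0,0,0]
    - [0,0,-15,0,0,-1,0]

```text
time: 6.1
tool_pos: [0.56, -0.188, 0.3783]
ee_rot: [179.9, 0.1, -104.7]
ft_force: [1.2, -0.5, -2.2]
opening: 0.455
```

```bash
python3 - <<'E'
from h import *
delta([.494,.227,.36],-104.1)
E
```

```text
t 6.1 pos [ 0.56   -0.188   0.3783] rot [ 179.8854    0.0974 -104.7278] open 0.455 F [ 1.2347 -0.4588 -2.2254]
shift mm now-axes [-384.5621  169.283    19.2984]  in goal axes [-386.4259  165.0971   18.3058] turn [ 0.114   0.0981 -0.6277]
```

Request:
carry_out:
  plan:
    - [-20,12,0,0,0,0,0]
    - [-30,20,0,0,0,0,0]
    - [-35,20,0,0,0,0,0]
    - [-35,20,0,0,0,0,0]
    - [-35,20,0,0,0,0,0]

```text
time: 6.6
tool_pos: [0.5119, -0.0154, 0.3817]
ee_rot: [-179.6, -0.1, -105.2]
ft_force: [1.2, 0.4, -2.0]
opening: 0.458
```

Request:
carry_out:
  plan:
    - [-35,18,0,0,0,0,0]
    - [-35,16,0,0,0,0,0]
    - [-35,16,0,0,0,0,0]
    - [-35,10,0,0,0,0,0]
    - [-25,5,0,0,0,0,0]

```text
time: 7.1
tool_pos: [0.4873, 0.1691, 0.382]
ee_rot: [-179.5, 0.0, -105.1]
ft_force: [0.7, -0.2, -2.6]
opening: 0.457
```

```bash
python3 - <<'E'
from h import *
delta([.494,.227,.36],-104.1)
E
```

```text
t 7.1 pos [0.4873 0.1691 0.382 ] rot [-179.5207    0.0186 -105.1415] open 0.457 F [ 0.7444 -0.2386 -2.5814]
shift mm now-axes [-57.6765   8.8459  21.9489]  in goal axes [-57.8316   7.612   22.0033] turn [-0.4794  0.0143 -1.0416]
```

Request:
carry_out:
  plan:
    - [-30,4,5,0,0,-1,0]
    - [-20,3,5,0,0,0,0]
    - [-5,2,20,0,0,0,0]
    - [-2,0,30,0,0,0,0]
    - [0,0,20,0,0,0,0]

```text
time: 7.6
tool_pos: [0.4947, 0.2346, 0.3037]
ee_rot: [-179.1, 0.4, -103.7]
ft_force: [0.0, 0.1, -1.6]
opening: 0.457
```

```bash
python3 - <<'E'
from h import *
delta([.494,.227,.30],-104.1)
c=cam("wrist"); cv2.imwrite('pics/w6.png',c['img'])
c=cam("scene"); crop(c,'s4.png',250,70,160,130,5)
c=cam("top"); crop(c,'t4.png',220,120,160,120,5)
E
```

```text
t 7.6 pos [0.4947 0.2346 0.3037] rot [-179.0861    0.3754 -103.7197] open 0.457 F [ 0.0133  0.1044 -1.5831]
shift mm now-axes [ 7.5584 -1.0589  3.6662]  in goal axes [ 7.5267 -1.1672  3.6983] turn [-0.9126  0.3785  0.3773]
```

View pics/w6.png

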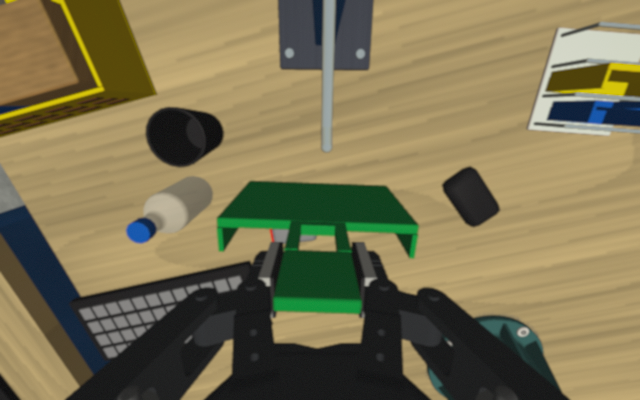

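View pics/s4.png

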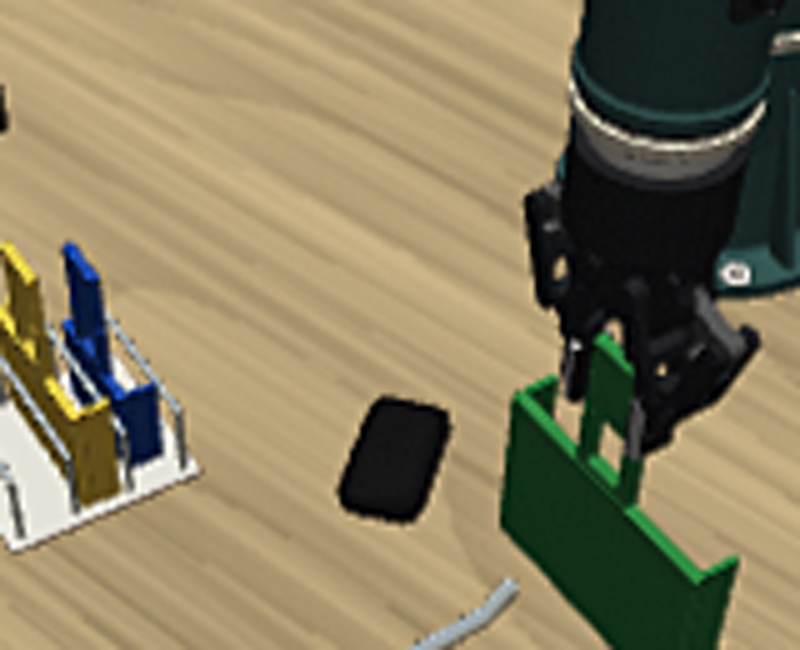

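View pics/t4.png

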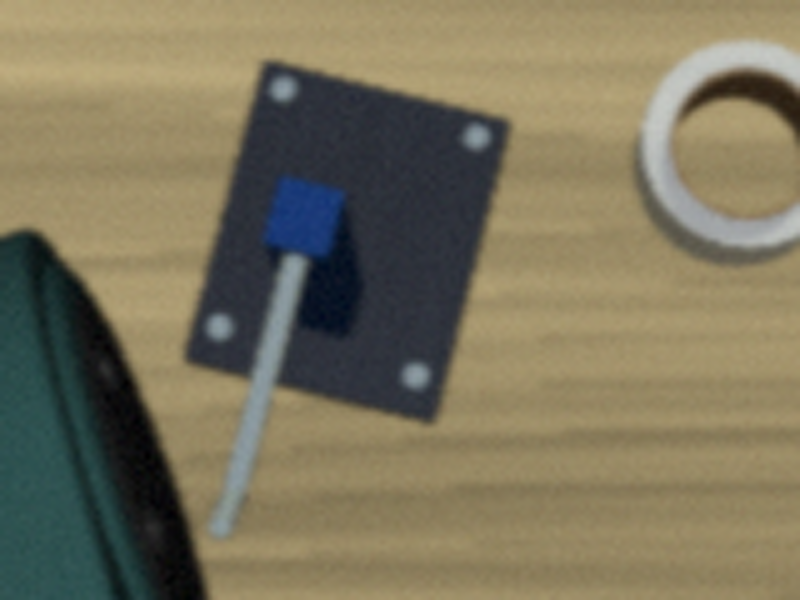

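```bash
python3 - <<'E'
from h import *
c=cam("wrist"); t=cam("top"); crop(c,'w6z.png',260,0,140,160,4)
print(onz(c,327,147,.204),onz(c,328.7,60,.19),onz(c,328.3,90,.19),tri(c,(327,147),t,(264-.4,225.6-.4)))
p=c['Rwc'].T; print(c['o'])
E
```

```text
[0.5394 0.2145 0.204 ] [0.6081 0.1965 0.19  ] [0.5852 0.2022 0.19  ] (array([0.5382, 0.2156, 0.1998]), np.float64(0.0023808288606889695))
[0.5745 0.2135 0.4482]
```

View pics/w6z.png

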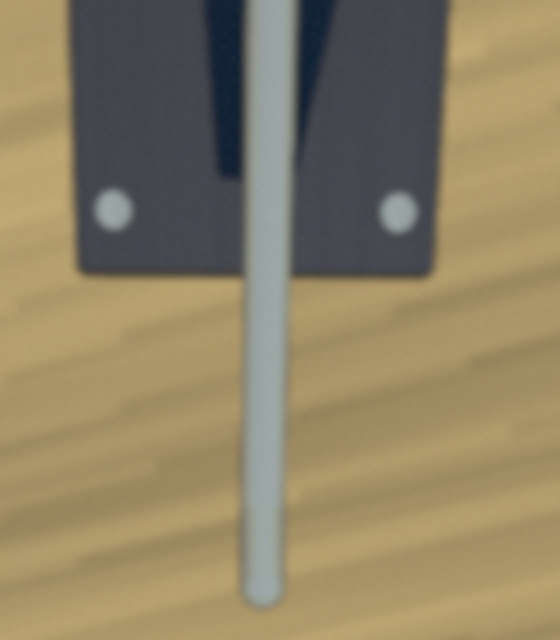

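```bash
cat >> h.py <<'E'
HY=-14.4; ROOT=np.array([.6499,.1866]); HX=np.array([np.cos(np.radians(HY)),np.sin(np.radians(HY))])
def hook(x,z):
    p=ROOT+HX*x; delta([p[0],p[1],z],HY-90)
    s=read_state(); d=s['tool_pos'][:2]-ROOT; print('hook frame x,y mm',d@HX*1e3, d@np.array([-HX[1],HX[0]])*1e3,'z',s['tool_pos'][2])
E
python3 -c "
from h import *
hook(-.155,.2155)"
```

```text
t 7.85 pos [0.496  0.2341 0.3064] rot [-178.9588    0.4442 -103.7899] open 0.461 F [-0.6371  0.4713 -2.3812]
shift mm now-axes [ 8.5336 -4.1307 90.928 ]  in goal axes [ 7.7671 -5.8654 90.9014] turn [-1.0389  0.4497  0.606 ]
hook frame x,y mm -160.8654123237387 7.767052275184069 z 0.306401367435467
```

Request:
carry_out:
  plan:
    - [5,-2,20,-1,0.4,0.6,0]
    - [4,-1,30,0,0,0,0]
    - [1,0,20,0,0,0,0]
    - [0,0,15,0,0,0,0]
    - [0,0,0,0,0,0,0]

```text
time: 8.35
tool_pos: [0.5017, 0.2222, 0.2211]
ee_rot: [-179.6, 0.3, -104.6]
ft_force: [0.0, -0.2, -1.8]
opening: 0.457
```

```bash
python3 - <<'E'
from h import *
hook(-.155,.2155)
c=cam("wrist"); cv2.imwrite('pics/w7.png',c['img'])
c=cam("scene"); crop(c,'s7.png',290,110,130,120,6)
E
```

```text
t 8.35 pos [0.5017 0.2222 0.2211] rot [-179.587     0.2668 -104.6294] open 0.457 F [ 0.0232 -0.223  -1.7666]
shift mm now-axes [-2.3029  2.6765  5.58  ]  in goal axes [-2.3395  2.6268  5.5884] turn [-0.4136  0.266  -0.2304]
hook frame x,y mm -152.37316842949514 -2.339477642907357 z 0.221088376575567
```

View pics/w7.png

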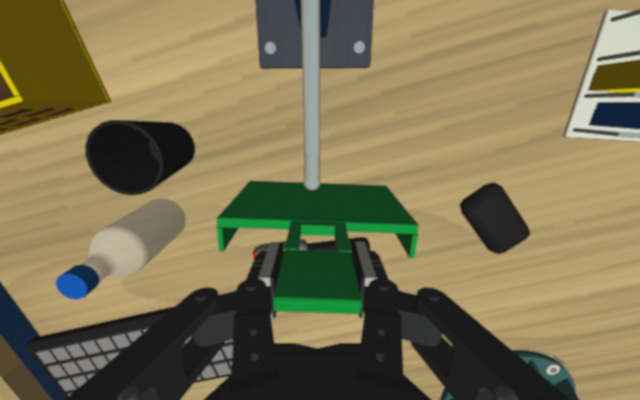

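View pics/s7.png

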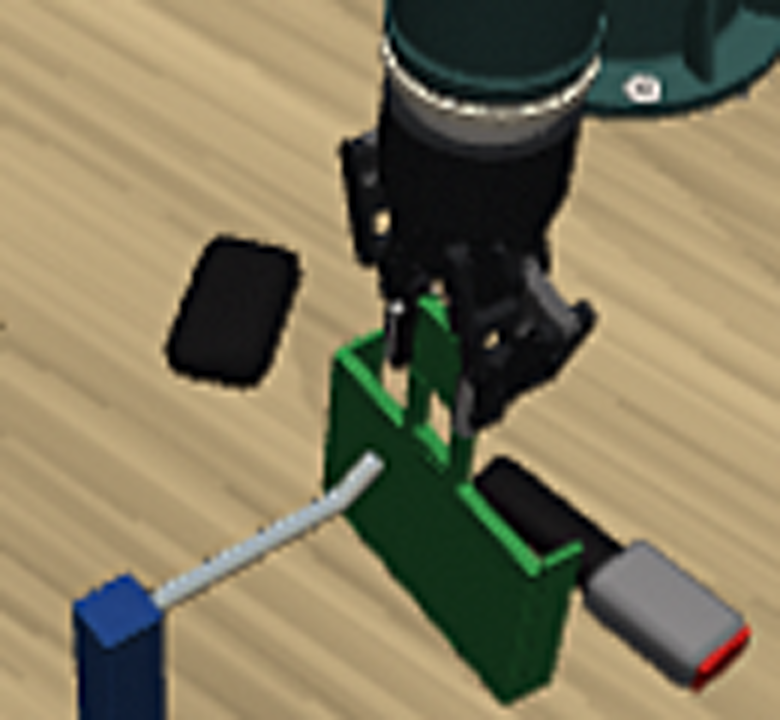

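Request:
carry_out:
  plan:
    - [-2,2,4,0,0,-0.2,0]
    - [-1,0,2,0,0,0,0]
    - [0,0,0,0,0,0,0]

```text
time: 8.75
tool_pos: [0.5042, 0.227, 0.2195]
ee_rot: [-179.2, 0.5, -104.4]
ft_force: [0.1, 0.9, -1.7]
opening: 0.456
```

```bash
python3 - <<'E'
from h import *
hook(-.155,.2155)
c=cam("wrist"); crop(c,'w8.png',200,100,240,200,3)
c=cam("scene"); crop(c,'s8.png',290,110,130,120,6)
E
```

```text
t 8.75 pos [0.5042 0.227  0.2195] rot [-179.1561    0.5386 -104.4244] open 0.456 F [ 0.0635  0.8531 -1.7221]
shift mm now-axes [2.929  3.8498 3.9496]  in goal axes [2.8896 3.7924 4.0332] turn [-0.844   0.5384 -0.0283]
hook frame x,y mm -151.20755680518033 2.8896252387360546 z 0.21953324705100463
```

View pics/w8.png

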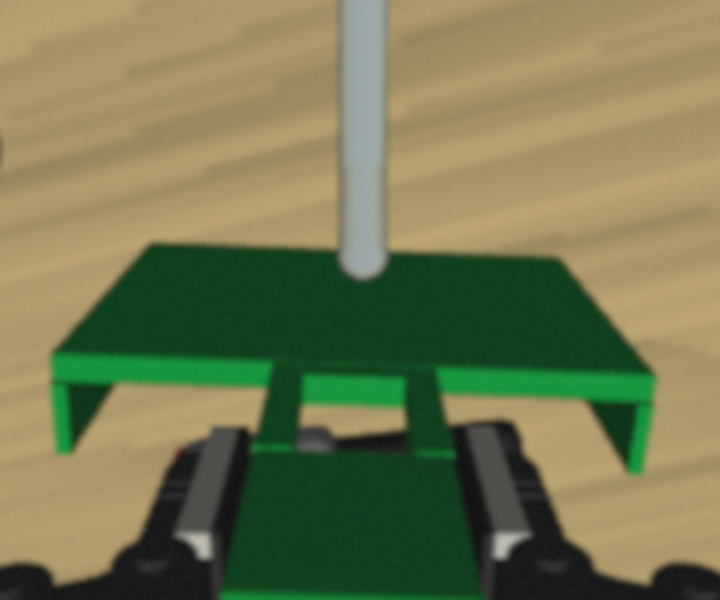

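Request:
carry_out:
  plan:
    - [2,-4,2,-0.8,0.4,0,0]
    - [1,-8,1,0,0,0,0]
    - [0,-8,0,0,0,0,0]
    - [0,0,0,0,0,0,0]

```text
time: 9.25
tool_pos: [0.5252, 0.2185, 0.2172]
ee_rot: [-179.9, 0.1, -104.4]
ft_force: [0.0, -0.1, -2.0]
opening: 0.46
```

```bash
python3 - <<'E'
from h import *
hook(-.08,.2165)
c=cam("wrist"); crop(c,'w9.png',200,100,240,200,3)
c=cam("scene"); crop(c,'s9.png',290,110,130,120,6)
E
```

```text
t 9.25 pos [0.5252 0.2185 0.2172] rot [-179.9218    0.1352 -104.3974] open 0.46 F [ 0.0328 -0.0859 -1.9701]
shift mm now-axes [ -0.1262 -48.7089   0.7344]  in goal axes [ -0.13   -48.7099   0.6676] turn [-0.0782  0.1352  0.0025]
hook frame x,y mm -128.70985608446045 -0.129963957403667 z 0.2171675823090681
```

View pics/w9.png

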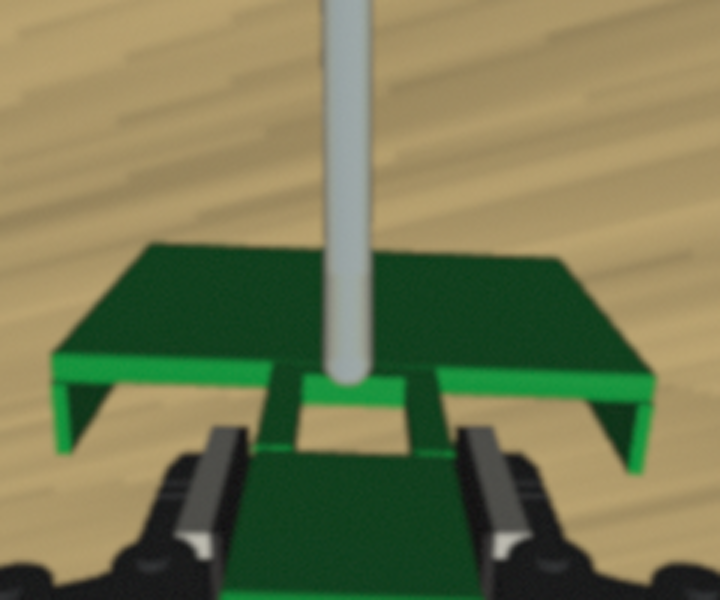

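View pics/s9.png

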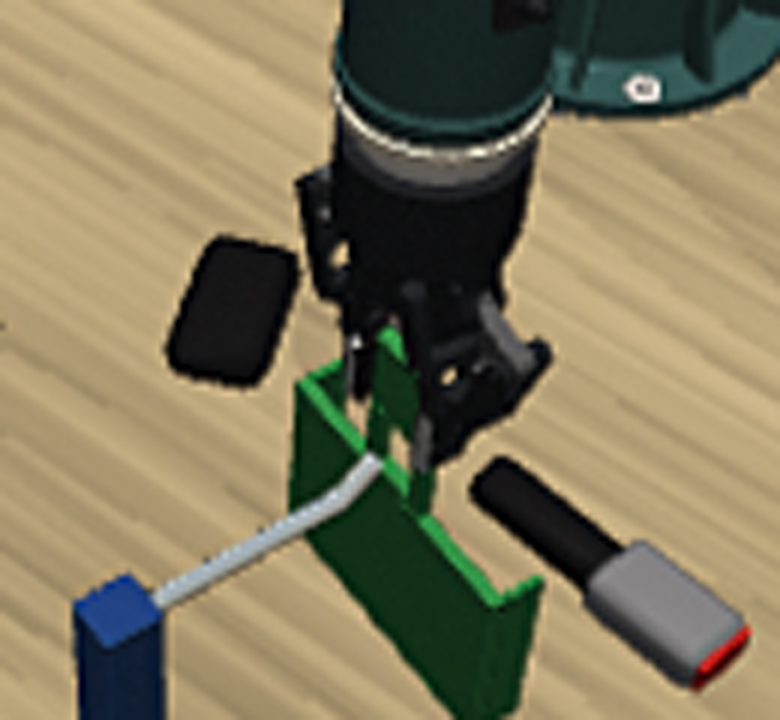

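Request:
carry_out:
  plan:
    - [-1,-8,0,0,0,0,0]
    - [0,-10,0,0,0,0,0]
    - [0,-8,0,0,0,0,0]
    - [0,0,0,0,0,0,0]

```text
time: 9.75
tool_pos: [0.5514, 0.2127, 0.2169]
ee_rot: [-180.0, 0.1, -104.4]
ft_force: [-0.5, 0.3, -1.8]
opening: 0.459
```

```bash
python3 - <<'E'
from h import *
hook(-.08,.2165)
c=cam("wrist"); crop(c,'w10.png',200,100,240,200,3)
c=cam("scene"); crop(c,'s10.png',290,110,130,120,6)
E
```

```text
t 9.75 pos [0.5514 0.2127 0.2169] rot [-179.9936    0.1143 -104.3702] open 0.459 F [-0.4705  0.3358 -1.8289]
shift mm now-axes [  0.8189 -21.9478   0.4436]  in goal axes [  0.8066 -21.9482   0.4427] turn [-0.0064  0.1143  0.0298]
hook frame x,y mm -101.94824660754395 0.8066056235680533 z 0.2169427389244061
```

View pics/w10.png

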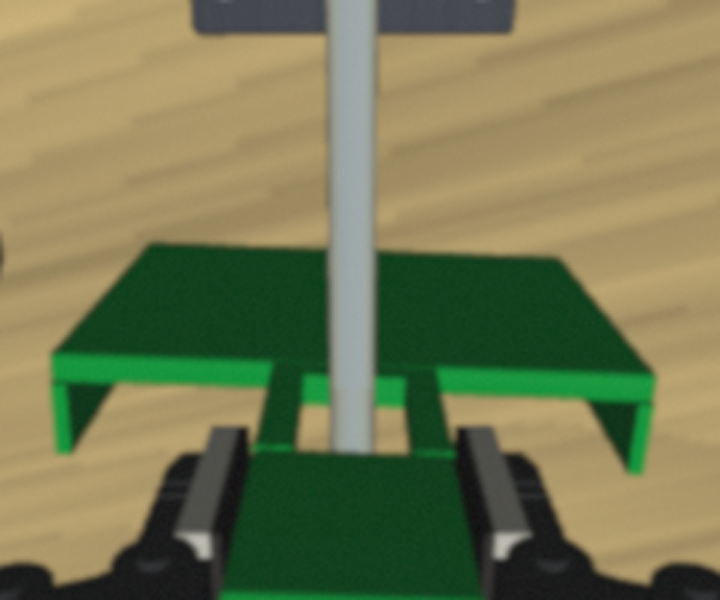

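View pics/s10.png

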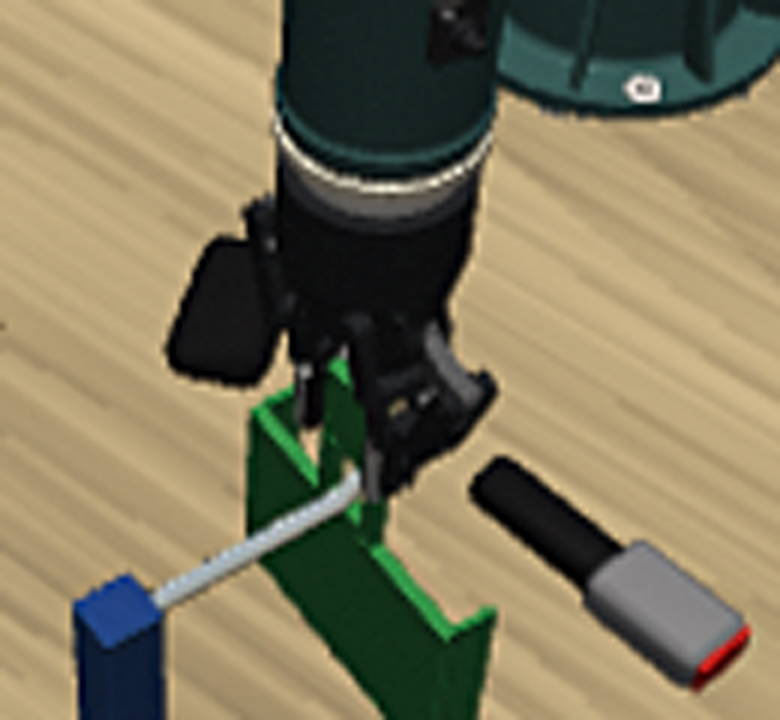

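Request:
carry_out:
  plan:
    - [0,-12,0,0,0,0,0]
    - [0,-15,0,0,0,0,0]
    - [0,-15,0,0,0,0,0]
    - [0,-14,0,0,0,0,0]
    - [0,-7,0,0,0,0,0]

```text
time: 10.35
tool_pos: [0.6157, 0.1961, 0.2166]
ee_rot: [179.9, 0.1, -104.3]
ft_force: [0.5, -0.3, -1.1]
opening: 0.457
```

```bash
python3 - <<'E'
from h import *
hook(-.03,.1975)
E
```

```text
t 10.35 pos [0.6157 0.1961 0.2166] rot [ 179.9428    0.0857 -104.3165] open 0.457 F [ 0.5478 -0.3452 -1.1065]
shift mm now-axes [ 0.6764 -5.5303 19.1039]  in goal axes [ 0.6398 -5.5122 19.1104] turn [0.0572 0.0857 0.0835]
hook frame x,y mm -35.51218376442148 0.6398079646825674 z 0.21661040444465246
```

Now lower until the hole's upper edge takes the load.

Request:
carry_out:
  plan:
    - [0,-2,6,0,0,0,0]
    - [0,-1,5,0,0,0,0]
    - [0,0,3,0,0,0,0]
    - [0,0,0,0,0,0,0]

```text
time: 10.75
tool_pos: [0.6194, 0.1946, 0.2003]
ee_rot: [179.8, 0.1, -104.4]
ft_force: [0.3, 0.1, -2.0]
opening: 0.457
```

```bash
python3 - <<'E'
from h import *
hook(-.03,.1975)
E
```

```text
t 10.75 pos [0.6194 0.1946 0.2003] rot [ 179.8387    0.0516 -104.3898] open 0.457 F [ 0.3218  0.0533 -1.9594]
shift mm now-axes [ 0.1509 -1.5747  2.7731]  in goal axes [ 0.1481 -1.5669  2.7777] turn [0.1613 0.0516 0.0103]
hook frame x,y mm -31.566909017473957 0.1481374130596095 z 0.20027765393612945
```

Request:
carry_out:
  plan:
    - [0,0,2,0,0,0,0]
    - [0,0,1,0,0,0,0]
    - [0,0,0,0,0,0,0]

```text
time: 11.05
tool_pos: [0.6181, 0.1951, 0.197]
ee_rot: [179.8, 0.0, -104.3]
ft_force: [-0.4, 0.3, -2.2]
opening: 0.457
```

Request:
carry_out:
  plan:
    - [0,0,1.5,0,0,0,0]
    - [0,0,0,0,0,0,0]

```text
time: 11.25
tool_pos: [0.6183, 0.1952, 0.1971]
ee_rot: [179.9, 0.1, -104.3]
ft_force: [-0.6, -0.0, -1.8]
opening: 0.456
```

```bash
python3 - <<'E'
from h import *
hook(-.03,.1975)
c=cam("scene"); crop(c,'s11.png',270,130,130,120,6)
E
```

```text
t 11.25 pos [0.6183 0.1952 0.1971] rot [ 179.8705    0.0625 -104.3154] open 0.456 F [-0.5523 -0.0102 -1.8182]
shift mm now-axes [ 0.4937 -2.7545 -0.401 ]  in goal axes [ 0.49   -2.7561 -0.3943] turn [0.1295 0.0624 0.0847]
hook frame x,y mm -32.75610447443399 0.4900496200613934 z 0.19710572555219946
```

View pics/s11.png

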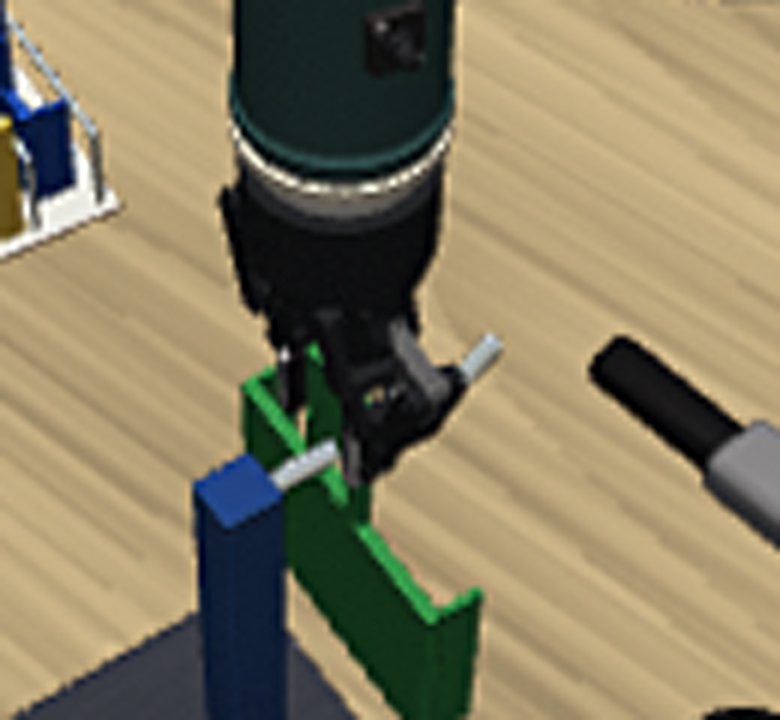

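Request:
carry_out:
  plan:
    - [0,0,2,0,0,0,0]
    - [0,0,0,0,0,0,0]

```text
time: 11.5
tool_pos: [0.6187, 0.1953, 0.197]
ee_rot: [180.0, 0.1, -104.3]
ft_force: [0.4, -0.1, -2.5]
opening: 0.455
```

Request:
carry_out:
  plan:
    - [0,0,2,0,0,0,0]
    - [0,0,0,0,0,0,0]

```text
time: 11.7
tool_pos: [0.619, 0.1954, 0.1969]
ee_rot: [-179.9, 0.1, -104.3]
ft_force: [-1.5, -0.4, -1.1]
opening: 0.456
```

Request:
carry_out:
  plan:
    - [0,0,2,0,0,0,0]
    - [0,0,0,0,0,0,0]

```text
time: 11.9
tool_pos: [0.6194, 0.1955, 0.1969]
ee_rot: [-179.9, 0.2, -104.3]
ft_force: [-0.9, -1.1, -0.1]
opening: 0.456
```

Request:
carry_out:
  plan:
    - [0,0,3,0,0,0,0]
    - [0,0,2,0,0,0,0]

```text
time: 12.1
tool_pos: [0.6198, 0.1956, 0.1964]
ee_rot: [-179.7, 0.2, -104.3]
ft_force: [-6.5, -1.7, 15.4]
opening: 0.457
```

Request:
carry_out:
  plan:
    - [0,0,0,0,0,0,60]
    - [0,0,0,0,0,0,75]
    - [0,0,0,0,0,0,75]
    - [0,0,0,0,0,0,75]

```text
time: 12.5
tool_pos: [0.6205, 0.1958, 0.1958]
ee_rot: [-179.6, 0.3, -104.3]
ft_force: [0.5, 0.0, -0.0]
opening: 0.745
```

```bash
python3 - <<'E'
from h import *
hook(-.03,.30)
c=cam("wrist"); crop(c,'w12.png',200,100,240,200,3)
E
```

```text
t 12.5 pos [0.6205 0.1958 0.1958] rot [-179.6427    0.2863 -104.2956] open 0.745 F [ 0.5448  0.0285 -0.023 ]
shift mm now-axes [   1.074    -1.4065 -104.2404]  in goal axes [   1.5935   -0.7593 -104.2405] turn [-0.357   0.2866  0.1035]
hook frame x,y mm -30.759288317060367 1.5934671248905297 z 0.19575952372731154
```

View pics/w12.png

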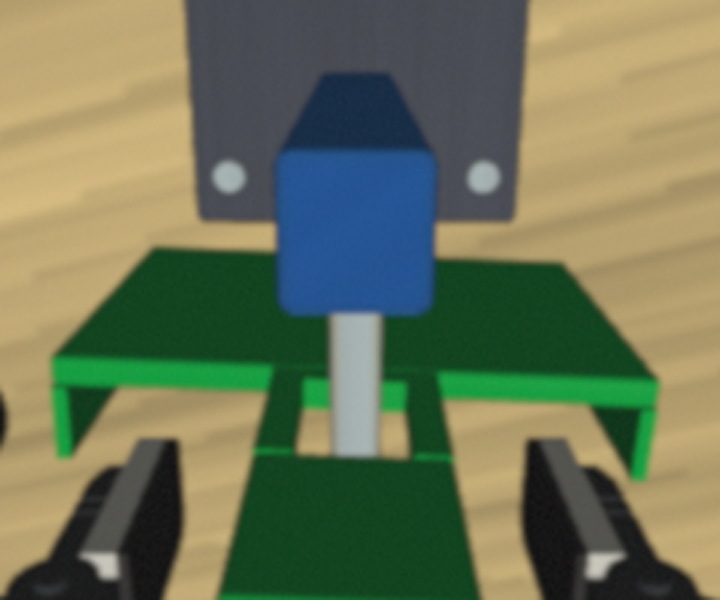

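Request:
carry_out:
  plan:
    - [0.5,0,-15,0,0,0,75]
    - [0.5,0,-25,0,0,0,85]
    - [0,0,-30,0,0,0,100]
    - [0,0,-40,0,0,0,100]
    - [0,0,-40,0,0,0,100]

```text
time: 13.05
tool_pos: [0.6155, 0.1933, 0.3457]
ee_rot: [179.6, -0.1, -104.3]
ft_force: [0.5, 0.4, 0.5]
opening: 0.998
```

```bash
python3 - <<'E'
from h import *
delta([.52,-.18,.36],-106.5)
hook(-.03,.30)
c=cam("wrist"); crop(c,'w13.png',200,60,240,200,3)
print(onz(c,0,0,0))
import pickle; pickle.dump(c,open('w13.pkl','wb'))
E
```

```text
t 13.05 pos [0.6155 0.1933 0.3457] rot [ 179.5798   -0.0855 -104.3062] open 0.998 F [0.5061 0.3864 0.4602]
shift mm now-axes [385.3798   0.3504 -13.7461]  in goal axes [385.086  -14.5022 -14.3233] turn [ 0.4185 -0.0935  2.1935]
t 13.05 pos [0.6155 0.1933 0.3457] rot [ 179.5798   -0.0855 -104.3062] open 0.998 F [0.5061 0.3864 0.4602]
shift mm now-axes [-2.0886 -5.3689 45.6355]  in goal axes [-2.0287 -5.0307 45.6767] turn [ 0.4201 -0.0858  0.0935]
hook frame x,y mm -35.03074813824705 -2.028650943433578 z 0.345676661577734
[0.951  0.5954 0.    ]
```

View pics/w13.png

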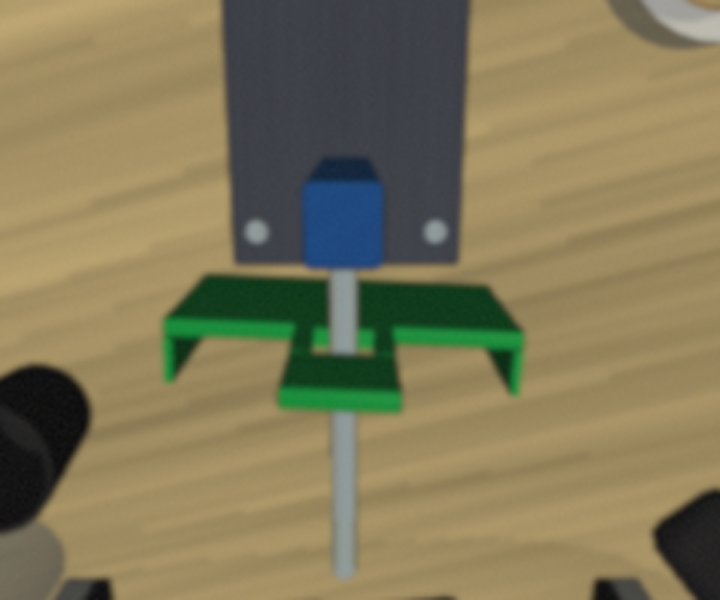

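```bash
cat >> h.py <<'E'
def hf(p): d=np.array(p)[:2]-ROOT; return np.array([d@HX,d@np.array([-HX[1],HX[0]])])*1e3
E
python3 - <<'E'
from h import *
import pickle; c=pickle.load(open('w13.pkl','rb'))
W=lambda u,v:(u/3+200-.3,v/3+60-.3)
for n,uv,z in [('handle top',(340,401),.239),('plate top',(343,335),.154),('root',(343,270),.195),('tip',(343,572),.205),('plL',(165,325),.154),('plR',(522,340),.154)]:
    print(n,hf(onz(c,*W(*uv),z)))
E
```

```text
handle top [-33.7209   1.8358]
plate top [-33.7506   1.6278]
root [0.2013 1.1569]
tip [-115.4058    1.4533]
plL [-29.5171  74.8887]
plR [-35.8848 -72.5556]
```

Request:
carry_out:
  plan:
    - [40,0,-5,0,0,1,100]
    - [45,0,-5,0,0,0,100]
    - [45,0,0,0,0,0,100]
    - [45,0,0,0,0,0,100]
    - [45,0,0,0,0,0,100]

```text
time: 13.6
tool_pos: [0.5642, -0.019, 0.3723]
ee_rot: [-178.9, 0.6, -104.8]
ft_force: [0.6, -0.5, 0.8]
opening: 1.003
```

Request:
carry_out:
  plan:
    - [45,-2,0,0,0,0.5,100]
    - [45,-2,0,0,0,0,100]
    - [40,-2,0,0,0,0,100]
    - [30,-2,0,0,0,0,100]
    - [0,0,0,0,0,0,100]

```text
time: 14.1
tool_pos: [0.5264, -0.187, 0.376]
ee_rot: [-178.5, 0.4, -105.6]
ft_force: [0.1, 1.0, 0.6]
opening: 1.0
```

```bash
python3 - <<'E'
from h import *
delta([.52,-.18,.33],-106.5)
E
```

```text
t 14.1 pos [ 0.5264 -0.187   0.376 ] rot [-178.4925    0.4178 -105.5928] open 1.0 F [0.1405 1.0066 0.5572]
shift mm now-axes [-4.7051  9.2668 45.8071]  in goal axes [-4.9125  8.1374 45.9995] turn [-1.5041  0.4297  0.9017]
```

Request:
carry_out:
  plan:
    - [-3,5,30,-1.5,0.4,0.9,100]
    - [-2,3,40,0,0,0,100]
    - [0,0,30,0,0,0,100]
    - [0,0,0,0,0,0,100]
    - [0,0,0,0,0,0,100]

```text
time: 14.6
tool_pos: [0.5234, -0.1797, 0.279]
ee_rot: [-179.5, 0.0, -106.7]
ft_force: [-0.0, 0.3, 0.6]
opening: 0.997
```

```bash
python3 - <<'E'
from h import *
delta([.52,-.18,.33],-106.5)
c=cam("wrist"); crop(c,'w14.png',220,120,200,160,4)
import pickle; pickle.dump(c,open('w14.pkl','wb'))
E
```

```text
t 14.6 pos [ 0.5234 -0.1797  0.279 ] rot [-179.5196    0.0446 -106.6837] open 0.997 F [-0.0192  0.3248  0.5856]
shift mm now-axes [  1.2238   2.7791 -51.0083]  in goal axes [  1.2532   3.2107 -50.9823] turn [-0.4804  0.0438 -0.1839]
```

View pics/w14.png

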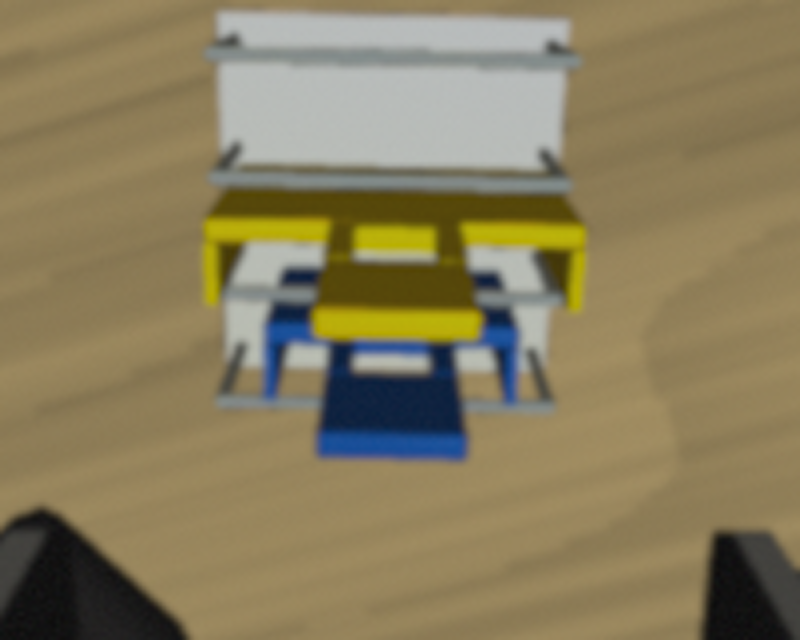

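```bash
python3 - <<'E'
from h import *
import pickle; c=pickle.load(open('w14.pkl','rb'))
W=lambda u,v:(u/4+220-.4,v/4+120-.4)
for n,uv,z in [('yel',(397,325),.178),('yplate',(395,233),.093),('blu',(392,446),.16),('bplate',(390,333),.075)]: print(n,onz(c,*W(*uv),z))
for z,a,b in [(.178,(313,322),(483,325)),(.093,(205,228),(585,236)),(.16,(318,443),(466,447))]:
    d=onz(c,*W(*b),z)-onz(c,*W(*a),z); print(np.linalg.norm(d),np.degrees(np.arctan2(d[0],-d[1])))
delta([.52,-.18,.132],-106.5)
E
```

```text
yel [ 0.5206 -0.1803  0.178 ]
yplate [ 0.5206 -0.1802  0.093 ]
blu [ 0.4827 -0.1677  0.16  ]
bplate [ 0.4836 -0.1674  0.075 ]
0.03984500116090787 -17.81557890145353
0.11676323697880536 -17.992005741930004
0.0386931639670152 -18.441629602917
t 14.65 pos [ 0.5234 -0.1797  0.2791] rot [-179.5204    0.0429 -106.6798] open 0.998 F [-0.7745  0.5225  0.0708]
shift mm now-axes [  1.3651   4.3856 147.0842]  in goal axes [  1.2451   3.1583 147.1167] turn [-0.4796  0.0421 -0.18  ]
```

```bash
python3 - <<'E'
from h import *
delta([.5206,-.1803,.134],-107.8)
E
```

```text
t 14.65 pos [ 0.5234 -0.1797  0.2791] rot [-179.5204    0.0429 -106.6798] open 0.998 F [-0.7745  0.5225  0.0708]
shift mm now-axes [  1.4788   3.708  145.0897]  in goal axes [  1.4186   2.4662 145.1167] turn [-0.4791  0.0476  1.12  ]
```

Request:
carry_out:
  plan:
    - [1,1.5,10,-0.4,0,1,100]
    - [0,1,20,0,0,0,100]
    - [0,0,30,0,0,0,100]
    - [0,0,15,0,0,0,100]
    - [0,0,0,0,0,0,100]

```text
time: 15.15
tool_pos: [0.5268, -0.1819, 0.2092]
ee_rot: [-179.1, -0.1, -107.9]
ft_force: [-0.4, 0.5, 0.8]
opening: 1.002
```

```bash
python3 - <<'E'
from h import *
delta([.5206,-.1803,.134],-107.8)
E
```

```text
t 15.15 pos [ 0.5268 -0.1819  0.2092] rot [-179.096    -0.0716 -107.8656] open 1.002 F [-0.447   0.4637  0.7838]
shift mm now-axes [ 0.2552  7.5527 75.0584]  in goal axes [ 0.3418  6.3679 75.1679] turn [-0.904  -0.0721 -0.065 ]
```

Request:
carry_out:
  plan:
    - [0,5,12,-0.9,0,0,100]
    - [0,3,20,-0.3,0,0,100]
    - [0,0,20,0,0,0,100]
    - [0,0,10,0,0,0,100]
    - [0,0,0,0,0,0,100]

```text
time: 15.65
tool_pos: [0.5224, -0.1812, 0.1491]
ee_rot: [-180.0, -0.2, -107.9]
ft_force: [-0.4, -0.8, 0.6]
opening: 1.001
```

```bash
python3 - <<'E'
from h import *
delta([.5206,-.1803,.134],-107.8)
E
```

```text
t 15.65 pos [ 0.5224 -0.1812  0.1491] rot [-179.9501   -0.1535 -107.9396] open 1.001 F [-0.4481 -0.79    0.6074]
shift mm now-axes [-0.3198  1.9586 15.1156]  in goal axes [-0.2841  1.9448 15.1181] turn [-0.0497 -0.1536 -0.1396]
```

Request:
carry_out:
  plan:
    - [0,1.5,9,0,0,0,100]
    - [0,0.5,7,0,0,0,100]
    - [0,0,0,0,0,0,100]

```text
time: 15.95
tool_pos: [0.5217, -0.1813, 0.1339]
ee_rot: [-179.8, -0.2, -108.0]
ft_force: [-0.3, -0.4, -0.1]
opening: 0.998
```

```bash
python3 - <<'E'
from h import *
delta([.5206,-.1803,.134],-107.8)
c=cam("wrist"); crop(c,'w15.png',180,120,270,200,3)
E
```

```text
t 15.95 pos [ 0.5217 -0.1813  0.1339] rot [-179.7739   -0.1828 -107.9518] open 0.998 F [-0.3003 -0.3638 -0.1286]
shift mm now-axes [-0.5662  1.3769 -0.1495]  in goal axes [-0.5703  1.3759 -0.1422] turn [-0.2259 -0.1831 -0.1514]
```

View pics/w15.png

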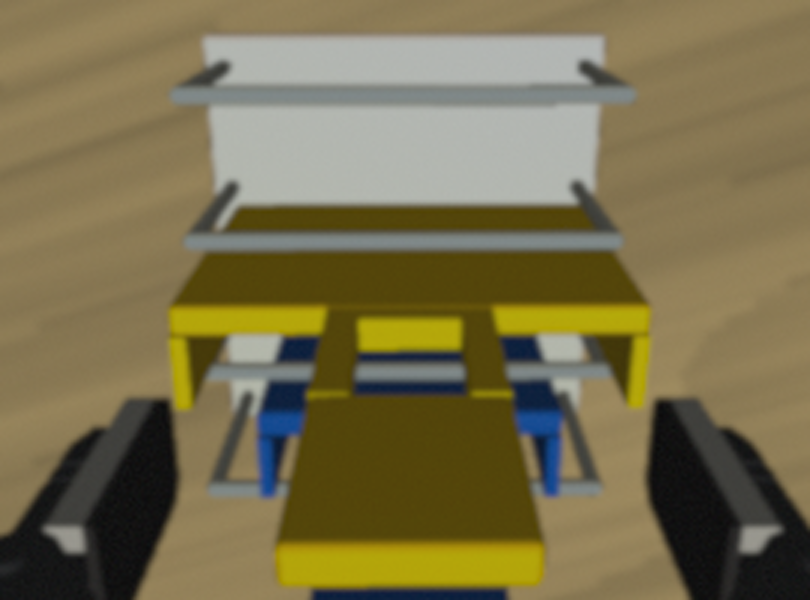

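Perfectly aligned: the yellow handle is centred at crop u≈410 between the pads and square with them. Close.

Request:
carry_out:
  plan:
    - [0,0.5,0,0,0,0,30]
    - [0,0,0,0,0,0,0]
    - [0,0,0,0,0,0,0]
    - [0,0,0,0,0,0,0]
    - [0,0,0,0,0,0,0]

```text
time: 16.5
tool_pos: [0.5223, -0.1816, 0.1355]
ee_rot: [-179.6, -0.2, -108.0]
ft_force: [-0.3, -0.6, -1.2]
opening: 0.457
```

Request:
carry_out:
  plan:
    - [0,0,0,0,0,0,0]
    - [0,0,0,0,0,0,0]
    - [0,0,0,0,0,0,0]

```text
time: 16.8
tool_pos: [0.5221, -0.1815, 0.1354]
ee_rot: [-179.6, -0.2, -108.0]
ft_force: [0.7, 0.1, -0.1]
opening: 0.461
```

Request:
carry_out:
  plan:
    - [0,0,-10,0,0,0,0]
    - [0,0,-15,0,0,0,0]
    - [0,0,-20,0,0,0,0]
    - [0,0,-20,0,0,0,0]
    - [0,0,-15,0,0,0,0]

```text
time: 17.3
tool_pos: [0.5198, -0.1801, 0.2177]
ee_rot: [-180.0, -0.2, -107.9]
ft_force: [0.2, 0.5, -0.9]
opening: 0.46
```

```bash
python3 - <<'E'
from h import *
p=ROOT+HX*-.165; delta([p[0],p[1],.36],-104.4)
c=cam("scene"); crop(c,'s15.png',220,70,130,130,5)
E
```

```text
t 17.3 pos [ 0.5198 -0.1801  0.2177] rot [-179.966    -0.1559 -107.9486] open 0.46 F [ 0.2414  0.5076 -0.9112]
shift mm now-axes [-378.3767  153.8595 -143.3952]  in goal axes [-387.5674  130.2057 -142.2736] turn [-0.0292 -0.1569 -3.5485]
```

View pics/s15.png

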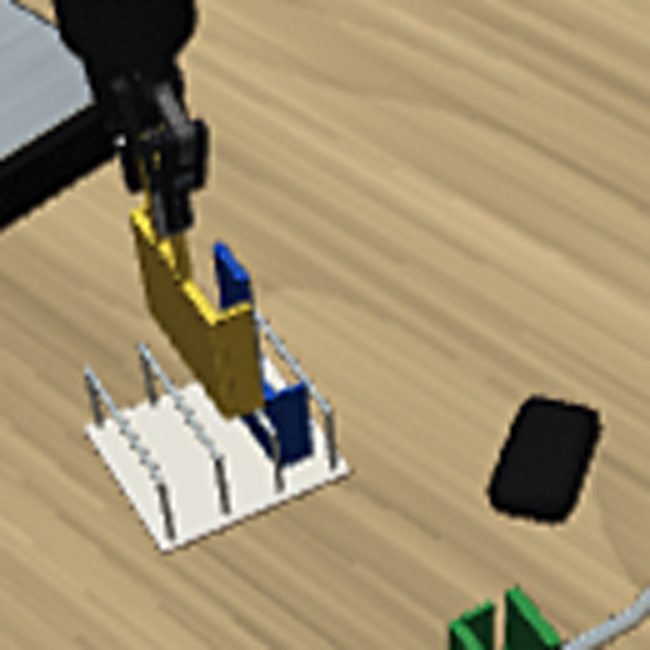

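Request:
carry_out:
  plan:
    - [0,0,-30,0,0,0,0]
    - [0,0,-35,0,0,0,0]
    - [0,0,-30,0,0,0,0]
    - [-5,0,-25,0,0,-1,0]
    - [-20,5,-10,0,0,-1.5,0]

```text
time: 17.85
tool_pos: [0.5217, -0.1556, 0.3546]
ee_rot: [-179.9, -0.2, -105.5]
ft_force: [1.0, 0.2, -1.6]
opening: 0.451
```

Request:
carry_out:
  plan:
    - [-30,12,0,0,0,-1,0]
    - [-35,15,0,0,0,0,0]
    - [-38,15,0,0,0,0,0]
    - [-38,15,0,0,0,0,0]
    - [-38,15,0,0,0,0,0]

```text
time: 18.35
tool_pos: [0.4983, 0.0384, 0.3563]
ee_rot: [-179.5, -0.3, -104.8]
ft_force: [0.7, 0.8, -0.5]
opening: 0.457
```

```bash
python3 - <<'E'
from h import *
p=ROOT+HX*-.165; delta([p[0],p[1],.36],-104.4)
E
```

```text
t 18.35 pos [0.4983 0.0384 0.3563] rot [-179.4523   -0.3    -104.8393] open 0.457 F [ 0.6888  0.7769 -0.5434]
shift mm now-axes [-180.7885   56.3473   -5.1894]  in goal axes [-181.2374   55.0065   -3.7037] turn [-0.5465 -0.3021 -0.4378]
```

Request:
carry_out:
  plan:
    - [-38,15,0,-0.5,-0.3,-0.4,0]
    - [-38,14,0,0,0,0,0]
    - [-38,10,0,0,0,0,0]
    - [-30,5,0,0,0,0,0]
    - [-15,0,0,0,0,0,0]

```text
time: 18.85
tool_pos: [0.4913, 0.2128, 0.3562]
ee_rot: [180.0, 0.1, -104.2]
ft_force: [0.9, -0.4, -2.2]
opening: 0.455
```

```bash
python3 - <<'E'
from h import *
hook(-.155,.30)
E
```

```text
t 18.85 pos [0.4913 0.2128 0.3562] rot [ 179.989     0.0666 -104.241 ] open 0.455 F [ 0.8535 -0.4082 -2.2436]
shift mm now-axes [-13.9385  -5.1941  56.1653]  in goal axes [-14.0181  -5.1445  56.15  ] turn [0.0111 0.0666 0.159 ]
hook frame x,y mm -160.1444889789973 -14.018107568680719 z 0.3561500304813138
```

Request:
carry_out:
  plan:
    - [-8,-2,20,0,0,0,0]
    - [-5,-2,35,0,0,0,0]
    - [-1,-1,35,0,0,0,0]
    - [0,0,25,0,0,0,0]
    - [0,0,10,0,0,0,0]

```text
time: 19.35
tool_pos: [0.5033, 0.2275, 0.2299]
ee_rot: [-179.6, 0.2, -104.0]
ft_force: [-1.5, -0.7, -1.4]
opening: 0.458
```

```bash
python3 - <<'E'
from h import *
hook(-.155,.2155)
c=cam("wrist"); crop(c,'w16.png',200,100,240,200,3)
E
```

```text
t 19.35 pos [0.5033 0.2275 0.2299] rot [-179.6053    0.1958 -104.0128] open 0.458 F [-1.4928 -0.6777 -1.4192]
shift mm now-axes [ 3.1681  2.9235 14.3411]  in goal axes [ 3.1381  2.8035 14.3717] turn [-0.394   0.1971  0.3865]
hook frame x,y mm -152.19654005063472 3.138077625537031 z 0.22987166539045956
```

View pics/w16.png

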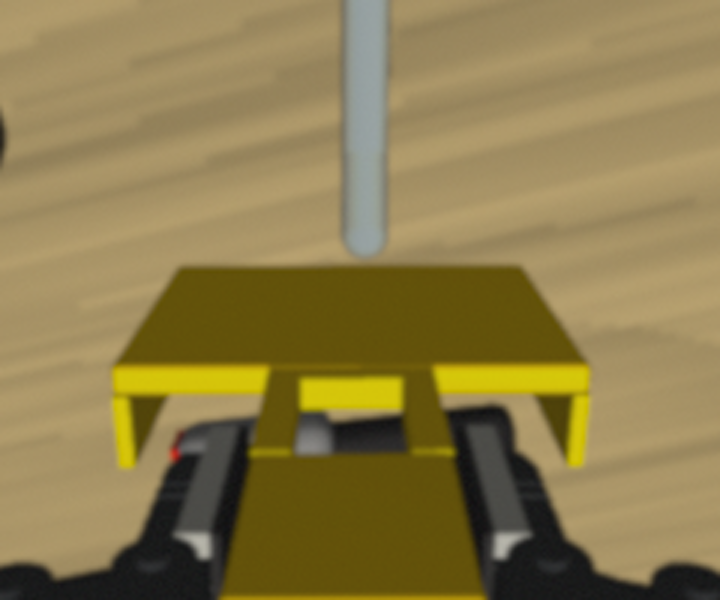

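Request:
carry_out:
  plan:
    - [1.5,0,6,-0.4,0.2,0.4,0]
    - [1,0,5,0,0,0,0]
    - [0,0,3,0,0,0,0]
    - [0,0,0,0,0,0,0]

```text
time: 19.8
tool_pos: [0.5048, 0.2242, 0.2173]
ee_rot: [-179.9, 0.1, -104.5]
ft_force: [0.2, -0.1, -1.9]
opening: 0.456
```

```bash
python3 - <<'E'
from h import *
hook(-.125,.2155)
E
```

```text
t 19.8 pos [0.5048 0.2242 0.2173] rot [-179.8628    0.0541 -104.5284] open 0.456 F [ 0.1676 -0.0633 -1.9431]
shift mm now-axes [  0.2801 -24.9321   1.8123]  in goal axes [  0.3343 -24.9357   1.7528] turn [-0.1373  0.054  -0.1285]
hook frame x,y mm -149.93570903652525 0.33432625675721467 z 0.21725280572154596
```

Request:
carry_out:
  plan:
    - [0,-8,1,0,0,0,0]
    - [0,-10,0.5,0,0,0,0]
    - [0,-6,0,0,0,0,0]
    - [0,0,0,0,0,0,0]

```text
time: 20.2
tool_pos: [0.5321, 0.218, 0.218]
ee_rot: [-179.6, 0.2, -104.5]
ft_force: [-0.8, 0.6, -1.4]
opening: 0.457
```

```bash
python3 - <<'E'
from h import *
hook(-.125,.2155)
c=cam("wrist"); crop(c,'w17.png',200,100,240,200,3)
c=cam("scene"); crop(c,'s17.png',270,110,130,120,6)
E
```

```text
t 20.2 pos [0.5321 0.218  0.218 ] rot [-179.6034    0.1876 -104.5212] open 0.457 F [-0.8295  0.5729 -1.4468]
shift mm now-axes [1.1007 3.0805 2.4412]  in goal axes [1.0862 3.0658 2.4661] turn [-0.3968  0.1871 -0.1218]
hook frame x,y mm -121.93418674505617 1.0862003447952453 z 0.21796607516299468
```

View pics/w17.png

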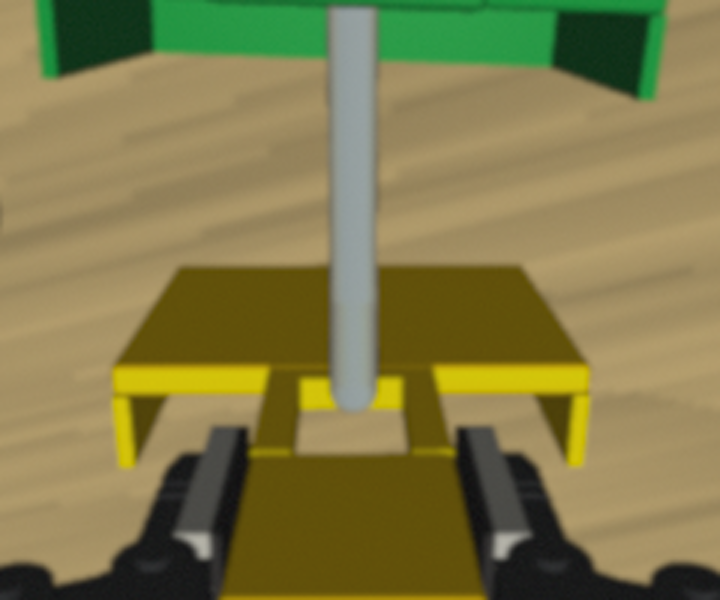

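View pics/s17.png

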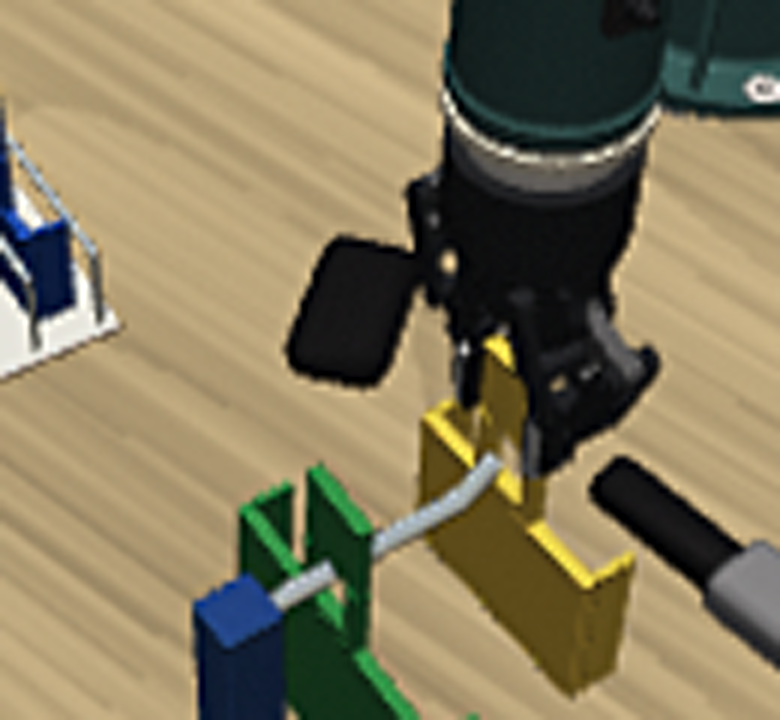

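Request:
carry_out:
  plan:
    - [0.5,-8,2,-0.4,0.2,0,0]
    - [0,-10,1,0,0,0,0]
    - [0,-10,0,0,0,0,0]
    - [0,-5,0,0,0,0,0]
    - [0,0,0,0,0,0,0]

```text
time: 20.8
tool_pos: [0.5655, 0.2085, 0.2141]
ee_rot: [179.9, -0.1, -104.5]
ft_force: [-0.3, -0.4, -1.4]
opening: 0.456
```

```bash
python3 - <<'E'
from h import *
hook(-.050,.2145)
c=cam("wrist"); crop(c,'w18.png',200,100,240,200,3)
E
```

```text
t 20.8 pos [0.5655 0.2085 0.2141] rot [ 179.8737   -0.0712 -104.4951] open 0.456 F [-0.3335 -0.4035 -1.441 ]
shift mm now-axes [  0.1887 -37.2078  -0.4833]  in goal axes [  0.2499 -37.2084  -0.4015] turn [ 0.1264 -0.0711 -0.0952]
hook frame x,y mm -87.20842943544534 0.24993635034507092 z 0.21409851192148047
```

View pics/w18.png

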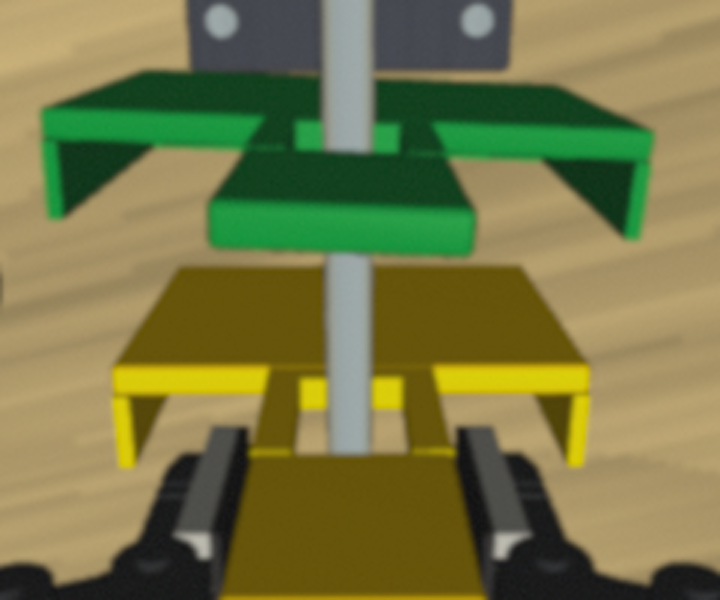

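Request:
carry_out:
  plan:
    - [0,-8,0,0,0,0,0]
    - [0,-10,0,0,0,0,0]
    - [0,-10,0,0,0,0,0]
    - [0,-5,0,0,0,0,0]
    - [0,0,0,0,0,0,0]

```text
time: 21.35
tool_pos: [0.5997, 0.1997, 0.214]
ee_rot: [179.9, -0.1, -104.5]
ft_force: [0.8, -0.2, -2.3]
opening: 0.461
```

```bash
python3 - <<'E'
from h import *
hook(-.050,.1964)
c=cam("wrist"); crop(c,'w19.png',200,100,240,200,3)
E
```

```text
t 21.35 pos [0.5997 0.1997 0.214 ] rot [ 179.8642   -0.0731 -104.475 ] open 0.461 F [ 0.7997 -0.1558 -2.3478]
shift mm now-axes [ 0.1774 -1.894  17.6   ]  in goal axes [ 0.2023 -1.8521 17.6042] turn [ 0.1358 -0.073  -0.0751]
hook frame x,y mm -51.85206571613931 0.20226051327468503 z 0.21400417031539562
```

View pics/w19.png

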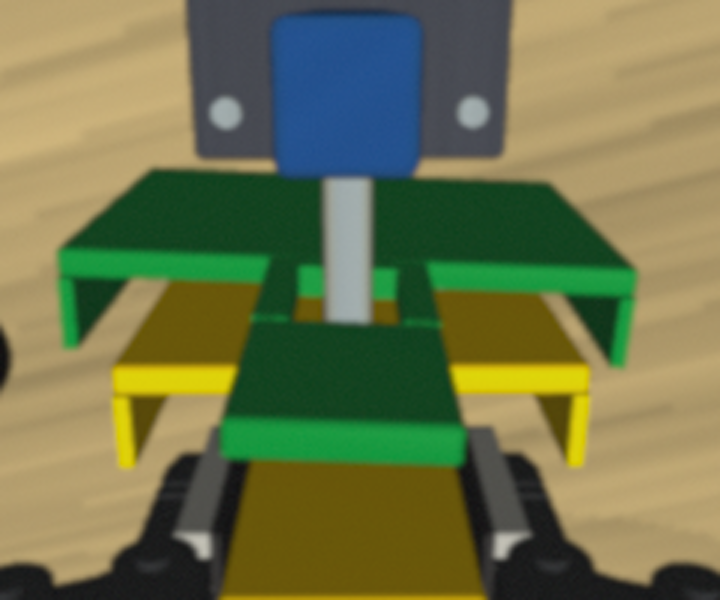

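Request:
carry_out:
  plan:
    - [0,-1,6,0,0,0,0]
    - [0,0,6,0,0,0,0]
    - [0,0,3,0,0,0,0]
    - [0,0,1,0,0,0,0]
    - [0,0,0,0,0,0,0]

```text
time: 21.9
tool_pos: [0.5991, 0.1996, 0.1963]
ee_rot: [179.8, -0.1, -104.4]
ft_force: [0.6, -0.8, 1.8]
opening: 0.453
```

Request:
carry_out:
  plan:
    - [0,0,2,0,0,0,0]
    - [0,0,2,0,0,0,0]

```text
time: 22.1
tool_pos: [0.5993, 0.1997, 0.1959]
ee_rot: [179.9, -0.1, -104.4]
ft_force: [-4.9, -2.2, 14.5]
opening: 0.458
```

```bash
python3 - <<'E'
from h import *
hook(-.050,.1964)
E
```

```text
t 22.1 pos [0.5993 0.1997 0.1959] rot [ 179.8878   -0.0809 -104.4245] open 0.458 F [-4.9326 -2.2036 14.5194]
shift mm now-axes [ 0.0603 -2.2572 -0.4738]  in goal axes [ 0.0606 -2.2581 -0.4695] turn [ 0.1122 -0.0809 -0.0246]
hook frame x,y mm -52.25813599476344 0.060572730442616275 z 0.19593049784729222
```

Request:
carry_out:
  plan:
    - [0,0,0,0,0,0,60]
    - [0,0,0,0,0,0,75]
    - [0,0,0,0,0,0,75]
    - [0,0,0,0,0,0,75]

```text
time: 22.5
tool_pos: [0.5998, 0.2, 0.1973]
ee_rot: [-180.0, -0.0, -104.4]
ft_force: [0.6, -0.8, 0.7]
opening: 0.748
```

Request:
carry_out:
  plan:
    - [0,0,-15,0,0,0,75]
    - [0,0,-25,0,0,0,85]
    - [0,0,-30,0,0,0,100]
    - [0,0,-40,0,0,0,100]
    - [0,0,-40,0,0,0,100]

```text
time: 23.0
tool_pos: [0.5956, 0.1992, 0.3428]
ee_rot: [179.1, -0.5, -104.4]
ft_force: [0.8, 0.2, -0.1]
opening: 1.0
```

```bash
python3 - <<'E'
from h import *
hook(-.05,.3)
c=cam("wrist"); crop(c,'w20.png',200,60,240,200,3)
import pickle; pickle.dump(c,open('w20.pkl','wb'))
E
```

```text
t 23.0 pos [0.5956 0.1992 0.3428] rot [ 179.0872   -0.4576 -104.4129] open 1.0 F [ 0.7821  0.2122 -0.0929]
shift mm now-axes [-1.682  -6.4211 42.6548]  in goal axes [-1.3392 -5.741  42.7637] turn [ 0.9129 -0.4575 -0.0165]
hook frame x,y mm -55.741047890640395 -1.3391932572971565 z 0.34276372420206386
```

View pics/w20.png

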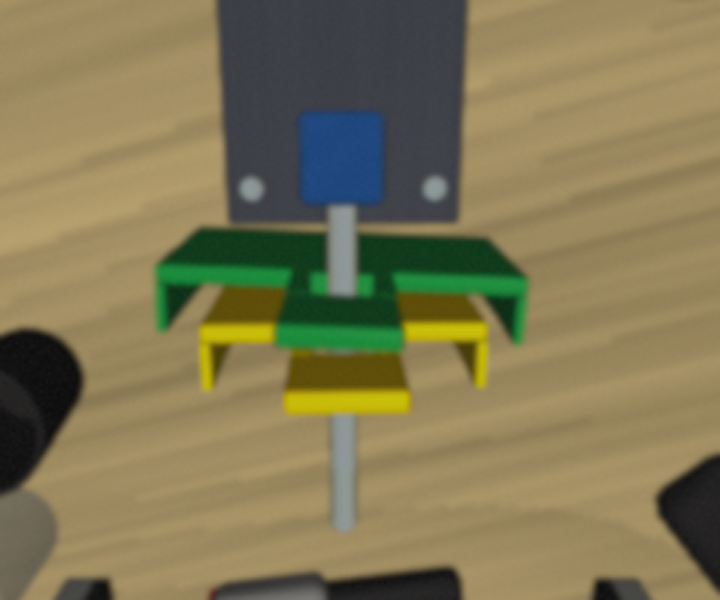

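```bash
python3 - <<'E'
from h import *
import pickle; c=pickle.load(open('w20.pkl','rb'))
W=lambda u,v:(u/3+200-.3,v/3+60-.3)
for n,uv,z in [('G handle top',(340,339),.239),('G plate top',(342,280),.154),('Y handle',(347,402),.239),('Yplate',(343,332),.153),('root',(342,206),.195),('tip',(343,524),.205)]:
    print(n,hf(onz(c,*W(*uv),z)))
delta([.4832,-.1676,.28],-108)
E
```

```text
G handle top [-34.3038   1.6784]
G plate top [-32.6656   1.3435]
Y handle [-54.6606  -0.3819]
Yplate [-54.3324   1.0594]
root [0.5931 1.0176]
tip [-115.2761    1.2655]
t 23.05 pos [0.5987 0.1999 0.3507] rot [ 179.6776   -0.1605 -104.4139] open 0.999 F [2.9141 0.35   5.6042]
shift mm now-axes [384.4736  20.0265  71.8903]  in goal axes [385.1978  -3.6701  70.6992] turn [ 0.3172 -0.1705  3.5857]
```

Request:
carry_out:
  plan:
    - [40,2,0,0,0,1,100]
    - [45,2,0,0,0,1,100]
    - [45,2,0,0,0,1,100]
    - [45,0,0,0,0,0.5,100]
    - [45,0,0,0,0,0,100]

```text
time: 23.55
tool_pos: [0.5335, -0.0101, 0.3533]
ee_rot: [-179.8, 0.2, -107.5]
ft_force: [1.3, -0.1, 0.3]
opening: 0.997
```

Request:
carry_out:
  plan:
    - [45,0,0,0,0,0,100]
    - [45,0,0,0,0,0,100]
    - [35,0,0,0,0,0,100]
    - [15,0,0,0,0,0,100]
    - [0,0,0,0,0,0,100]

```text
time: 24.05
tool_pos: [0.4869, -0.1536, 0.3518]
ee_rot: [-179.7, 0.0, -107.9]
ft_force: [-0.3, 1.2, -0.6]
opening: 1.0
```

```bash
python3 - <<'E'
from h import *
delta([.4832,-.1676,.26],-108)
E
```

```text
t 24.05 pos [ 0.4869 -0.1536  0.3518] rot [-179.7478    0.0323 -107.8585] open 1.0 F [-0.2752  1.2244 -0.6118]
shift mm now-axes [14.5087 -0.402  91.7716]  in goal axes [14.455  -0.8417 91.7771] turn [-0.2522  0.0326  0.1414]
```

Request:
carry_out:
  plan:
    - [7,0,20,-0.2,0,0,100]
    - [5,0,30,0,0,0,100]
    - [2,0,25,0,0,0,100]
    - [0,0,10,0,0,0,100]
    - [0,0,0,0,0,0,100]

```text
time: 24.55
tool_pos: [0.4849, -0.1648, 0.2649]
ee_rot: [-179.7, 0.2, -107.9]
ft_force: [0.9, -0.1, -0.5]
opening: 0.999
```

```bash
python3 - <<'E'
from h import *
delta([.4832,-.1676,.116],-108)
c=cam("wrist"); crop(c,'w21.png',180,120,270,200,3)
import pickle; pickle.dump(c,open('w21.pkl','wb'))
E
```

```text
t 24.55 pos [ 0.4849 -0.1648  0.2649] rot [-179.743     0.1522 -107.8583] open 0.999 F [ 0.8557 -0.0767 -0.4671]
shift mm now-axes [  3.5411   1.4363 148.8664]  in goal axes [  3.1474   0.7608 148.8803] turn [-0.2568  0.1525  0.1414]
```

View pics/w21.png

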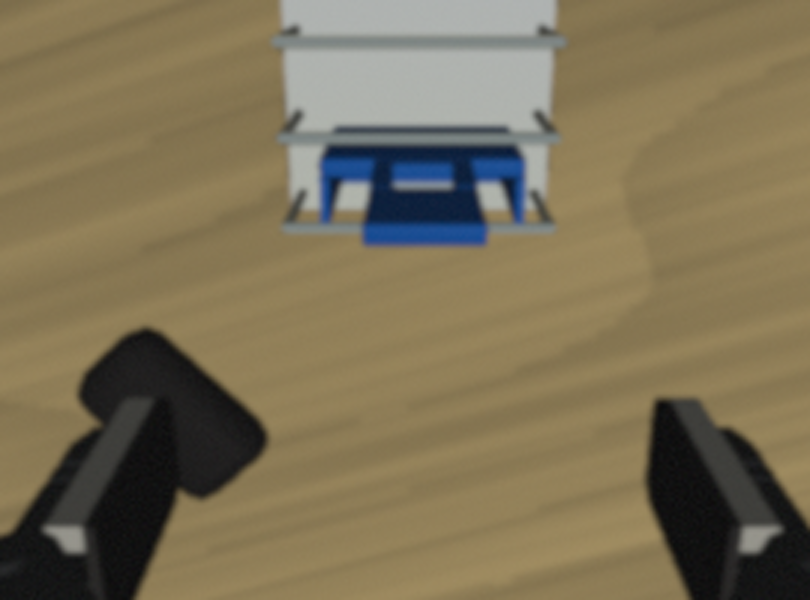

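```bash
python3 - <<'E'
from h import *
import pickle; c=pickle.load(open('w21.pkl','rb'))
W=lambda u,v:(u/3+180-.3,v/3+120-.3)
print(onz(c,*W(425,235),.16),onz(c,*W(422,167),.075))
E
```

```text
[ 0.4823 -0.1678  0.16  ] [ 0.4828 -0.1677  0.075 ]
```

Request:
carry_out:
  plan:
    - [2,1,15,-0.3,0.1,0.1,100]
    - [1,0.5,25,0,0,0,100]
    - [0,0,30,0,0,0,100]
    - [0,0,20,0,0,0,100]
    - [0,0,0,0,0,0,100]

```text
time: 25.1
tool_pos: [0.4881, -0.1683, 0.1763]
ee_rot: [-179.4, -0.1, -107.8]
ft_force: [-1.0, 0.5, 0.8]
opening: 1.0
```

```bash
python3 - <<'E'
from h import *
delta([.4826,-.1677,.116],-108)
E
```

```text
t 25.1 pos [ 0.4881 -0.1683  0.1763] rot [-179.364    -0.062  -107.8436] open 1.0 F [-1.0464  0.5187  0.8003]
shift mm now-axes [ 1.1     6.0848 60.2433]  in goal axes [ 1.18    5.4124 60.3059] turn [-0.6361 -0.0611  0.1568]
```

Request:
carry_out:
  plan:
    - [0.5,4,12,-0.7,0,0,100]
    - [0.5,2,18,-0.2,0,0,100]
    - [0,0,15,0,0,0,100]
    - [0,0,6,0,0,0,100]
    - [0,0,0,0,0,0,100]

```text
time: 25.6
tool_pos: [0.4852, -0.1688, 0.1265]
ee_rot: [-179.9, -0.1, -107.8]
ft_force: [-0.2, -1.3, -0.2]
opening: 1.001
```

```bash
python3 - <<'E'
from h import *
delta([.4826,-.1677,.116],-108)
c=cam("wrist"); crop(c,'w22.png',180,120,270,200,3)
E
```

```text
t 25.6 pos [ 0.4852 -0.1688  0.1265] rot [-179.9474   -0.1438 -107.8033] open 1.001 F [-0.2352 -1.3059 -0.2494]
shift mm now-axes [-0.2645  2.8376 10.5269]  in goal axes [-0.2284  2.8288 10.5301] turn [-0.0528 -0.1437  0.1967]
```

View pics/w22.png

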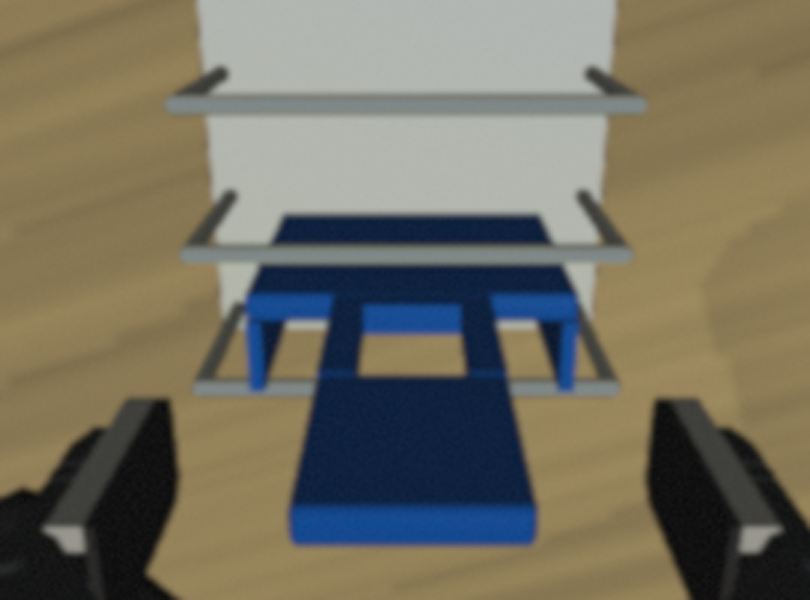

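Request:
carry_out:
  plan:
    - [0,2,6,0,0,0,100]
    - [0,1,5,0,0,0,100]
    - [0,0,0,0,0,0,60]
    - [0,0,0,0,0,0,0]
    - [0,0,0,0,0,0,0]

```text
time: 26.15
tool_pos: [0.484, -0.1687, 0.1174]
ee_rot: [-179.7, -0.2, -107.8]
ft_force: [0.3, 0.1, -0.1]
opening: 0.514
```

Request:
carry_out:
  plan:
    - [0,0,0,0,0,0,0]
    - [0,0,0,0,0,0,0]
    - [0,0,0,0,0,0,0]
    - [0,0,0,0,0,0,0]

```text
time: 26.55
tool_pos: [0.4843, -0.1689, 0.1178]
ee_rot: [-179.6, -0.2, -107.8]
ft_force: [-0.5, 0.5, -0.9]
opening: 0.461
```

Request:
carry_out:
  plan:
    - [0,0,-10,0,0,0,0]
    - [0,0,-15,0,0,0,0]
    - [0,0,-20,0,0,0,0]
    - [0,0,-20,0,0,0,0]
    - [0,0,-15,0,0,0,0]

```text
time: 27.05
tool_pos: [0.4818, -0.1675, 0.2004]
ee_rot: [-180.0, -0.1, -107.8]
ft_force: [-0.1, 0.2, -0.1]
opening: 0.456
```

```bash
python3 - <<'E'
from h import *
p=ROOT+HX*-.165; delta([p[0],p[1],.33],-104.4)
c=cam("scene"); crop(c,'s22.png',220,70,130,130,5)
E
```

```text
t 27.05 pos [ 0.4818 -0.1675  0.2004] rot [-179.9691   -0.1482 -107.8028] open 0.456 F [-0.1176  0.2064 -0.1338]
shift mm now-axes [-378.3944  112.8428 -130.6899]  in goal axes [-384.7653   90.2344 -129.6499] turn [-0.0265 -0.1491 -3.4028]
```

View pics/s22.png

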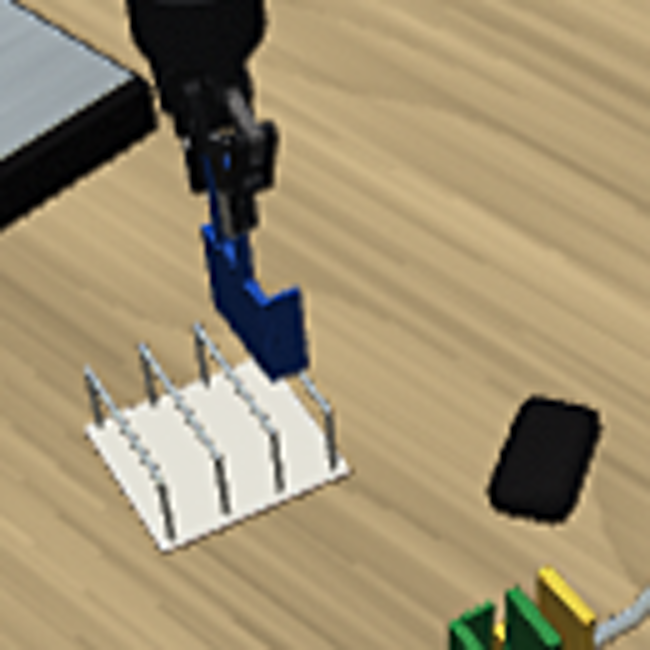

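Request:
carry_out:
  plan:
    - [0,0,-30,0,0,0,0]
    - [0,0,-35,0,0,0,0]
    - [0,0,-30,0,0,0,0]
    - [-10,0,-20,0,0,-1,0]
    - [-25,5,-5,0,0,-1.5,0]

```text
time: 27.6
tool_pos: [0.4874, -0.1338, 0.3279]
ee_rot: [-179.7, -0.3, -105.4]
ft_force: [1.0, 0.5, -1.4]
opening: 0.456
```

Request:
carry_out:
  plan:
    - [-35,10,0,0,0,-1,0]
    - [-38,10,0,0,0,0,0]
    - [-38,10,0,0,0,0,0]
    - [-38,10,0,0,0,0,0]
    - [-38,10,0,0,0,0,0]

```text
time: 28.1
tool_pos: [0.487, 0.0637, 0.3293]
ee_rot: [-179.4, -0.3, -104.7]
ft_force: [0.7, 0.3, -0.7]
opening: 0.457
```

```bash
python3 - <<'E'
from h import *
hook(-.165,.33)
E
```

```text
t 28.1 pos [0.487  0.0637 0.3293] rot [-179.3716   -0.2922 -104.6871] open 0.457 F [ 0.6649  0.3262 -0.7444]
shift mm now-axes [-159.3899   38.5344   -1.9639]  in goal axes [-159.5869   37.7544   -0.7284] turn [-0.6277 -0.2937 -0.2855]
hook frame x,y mm -127.24560075433713 -159.58692952072232 z 0.3292716021434492
```

Request:
carry_out:
  plan:
    - [-38,12,0,-0.6,-0.3,-0.3,0]
    - [-38,12,0,0,0,0,0]
    - [-35,8,0,0,0,0,0]
    - [-20,0,5,0,0,0,0]
    - [-8,0,10,0,0,0,0]

```text
time: 28.6
tool_pos: [0.4887, 0.2163, 0.3149]
ee_rot: [-179.9, 0.2, -104.1]
ft_force: [0.5, -0.4, -1.0]
opening: 0.454
```

```bash
python3 - <<'E'
from h import *
hook(-.155,.216)
E
```

```text
t 28.6 pos [0.4887 0.2163 0.3149] rot [-179.8706    0.1758 -104.1077] open 0.454 F [ 0.5336 -0.4453 -1.0093]
shift mm now-axes [-11.0058  -8.2968  98.9483]  in goal axes [-11.3526  -8.4626  98.8951] turn [-0.129   0.1761  0.2921]
hook frame x,y mm -163.46255258938186 -11.352582155592547 z 0.31489510614287747
```

Request:
carry_out:
  plan:
    - [-6,-4,20,0,0,0.3,0]
    - [-3,-2,30,0,0,0,0]
    - [-1,0,25,0,0,0,0]
    - [0,0,12,0,0,0,0]
    - [0,0,3,0,0,0,0]

```text
time: 29.1
tool_pos: [0.4961, 0.2232, 0.2187]
ee_rot: [-180.0, -0.0, -104.3]
ft_force: [-0.2, 0.6, -0.4]
opening: 0.458
```

```bash
python3 - <<'E'
from h import *
hook(-.155,.216)
c=cam("wrist"); crop(c,'w23.png',200,100,240,200,3)
E
```

```text
t 29.1 pos [0.4961 0.2232 0.2187] rot [-179.9759   -0.0031 -104.3353] open 0.458 F [-0.2358  0.5604 -0.4136]
shift mm now-axes [-2.8282 -3.0828  2.7366]  in goal axes [-2.8315 -3.0808  2.7354] turn [-0.0241 -0.003   0.0647]
hook frame x,y mm -158.08080290470747 -2.8315091840771522 z 0.21873542748472327
```

View pics/w23.png

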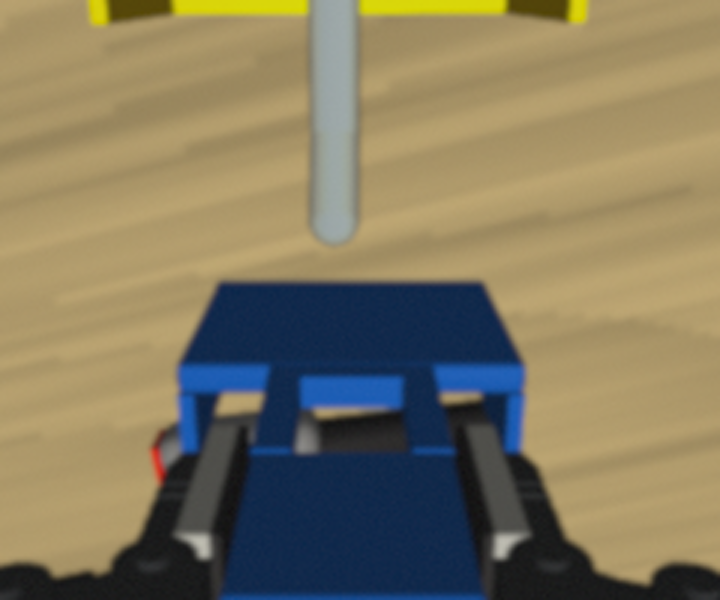

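Request:
carry_out:
  plan:
    - [-2,-6,1.5,0,0,0,0]
    - [-1,-8,1,0,0,0,0]
    - [0,-8,0,0,0,0,0]
    - [0,-5,0,0,0,0,0]
    - [0,0,0,0,0,0,0]

```text
time: 29.65
tool_pos: [0.5281, 0.2182, 0.219]
ee_rot: [-179.7, 0.1, -104.4]
ft_force: [-1.2, 0.4, -0.5]
opening: 0.456
```

```bash
python3 - <<'E'
from h import *
hook(-.07,.216)
c=cam("wrist"); crop(c,'w24.png',200,100,240,200,3)
c=cam("scene"); crop(c,'s24.png',270,110,130,120,6)
E
```

```text
t 29.65 pos [0.5281 0.2182 0.219 ] rot [-179.6854    0.1229 -104.4161] open 0.456 F [-1.1573  0.365  -0.457 ]
shift mm now-axes [  0.3324 -55.8517   3.3316]  in goal axes [  0.3416 -55.869    3.0256] turn [-0.3147  0.1229 -0.0164]
hook frame x,y mm -125.86902540352557 0.3416326375026958 z 0.21902559147446998
```

View pics/w24.png

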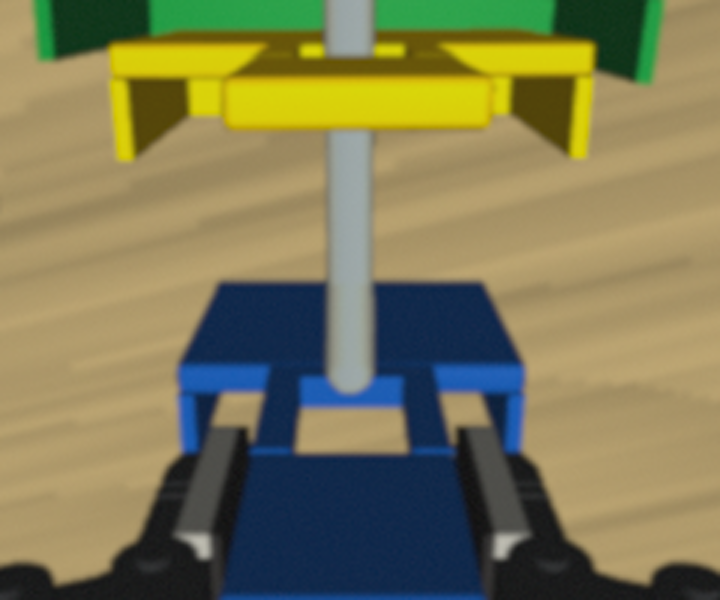

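View pics/s24.png

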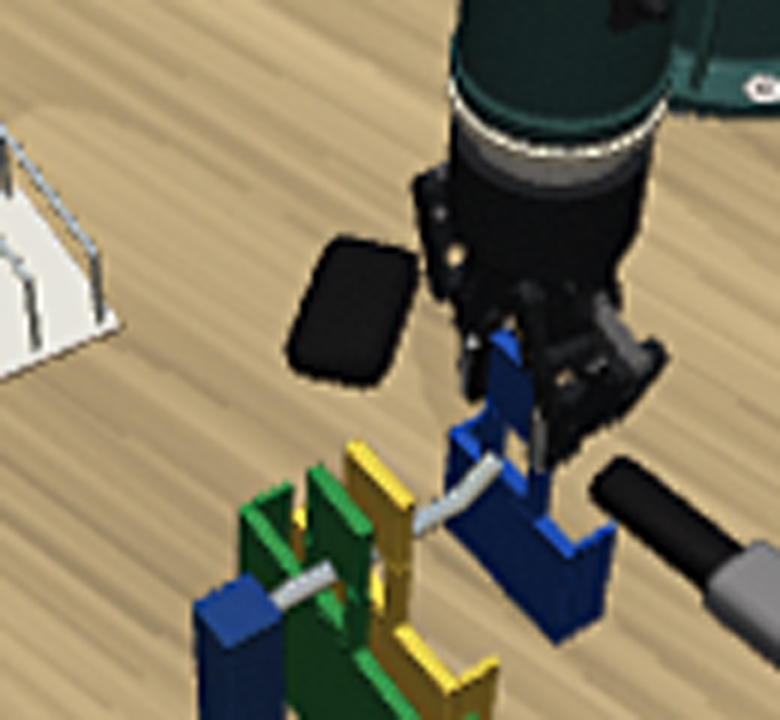

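Request:
carry_out:
  plan:
    - [0,-7,2,-0.3,0.1,0,0]
    - [0,-8,1,0,0,0,0]
    - [0,-8,0,0,0,0,0]
    - [0,-6,0,0,0,0,0]
    - [0,0,0,0,0,0,0]

```text
time: 30.25
tool_pos: [0.5574, 0.2106, 0.2156]
ee_rot: [179.9, -0.0, -104.4]
ft_force: [0.1, 0.3, -0.5]
opening: 0.455
```

```bash
python3 - <<'E'
from h import *
hook(-.07,.215)
E
```

```text
t 30.25 pos [0.5574 0.2106 0.2156] rot [ 179.9419   -0.0054 -104.3714] open 0.455 F [ 0.0877  0.2865 -0.5131]
shift mm now-axes [  0.2868 -25.5688   0.6016]  in goal axes [  0.2741 -25.5683   0.6275] turn [ 0.0581 -0.0054  0.0286]
hook frame x,y mm -95.56826839008069 0.2741127380310883 z 0.21562752227991203
```

Request:
carry_out:
  plan:
    - [0,-7,0,0,0,0,0]
    - [0,-8,0,0,0,0,0]
    - [0,-6,0,0,0,0,0]
    - [0,-3,0,0,0,0,0]
    - [0,0,0,0,0,0,0]

```text
time: 30.75
tool_pos: [0.5828, 0.204, 0.2154]
ee_rot: [179.9, -0.0, -104.4]
ft_force: [-0.6, 0.8, -0.7]
opening: 0.458
```

```bash
python3 - <<'E'
from h import *
hook(-.07,.1968)
c=cam("wrist"); crop(c,'w25.png',200,100,240,200,3)
E
```

```text
t 30.75 pos [0.5828 0.204  0.2154] rot [ 179.9186   -0.0124 -104.3836] open 0.458 F [-0.6273  0.8    -0.6762]
shift mm now-axes [ 0.1744  0.6423 18.5831]  in goal axes [ 0.1786  0.6687 18.5821] turn [ 0.0814 -0.0124  0.0164]
hook frame x,y mm -69.33130387252629 0.17857330768330504 z 0.21538208671459366
```

View pics/w25.png

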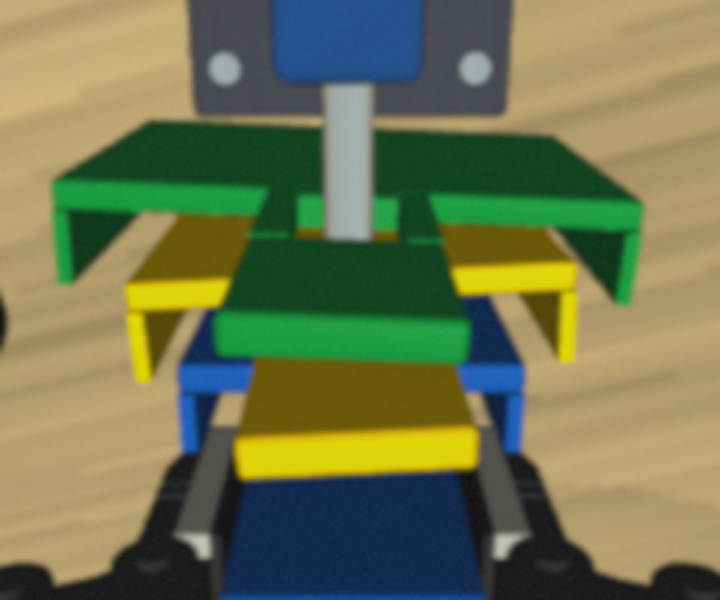

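Request:
carry_out:
  plan:
    - [0,2,3,0,0,0,0]
    - [0,1,5,0,0,0,0]
    - [0,0,4,0,0,0,0]
    - [0,0,2,0,0,0,0]
    - [0,0,0,0,0,0,0]

```text
time: 31.3
tool_pos: [0.5778, 0.2051, 0.1997]
ee_rot: [179.8, -0.0, -104.3]
ft_force: [-0.3, -0.0, -0.7]
opening: 0.454
```

```bash
python3 - <<'E'
from h import *
hook(-.07,.1968)
E
```

```text
t 31.3 pos [0.5778 0.2051 0.1997] rot [ 179.8204   -0.047  -104.3459] open 0.454 F [-0.2924 -0.005  -0.7334]
shift mm now-axes [ 0.0205 -4.4058  2.9356]  in goal axes [ 0.0188 -4.3966  2.9494] turn [ 0.1796 -0.047   0.054 ]
hook frame x,y mm -74.39656436766857 0.01878447998115425 z 0.1997494277012507
```

Request:
carry_out:
  plan:
    - [0,-1.5,2,0,0,0,0]
    - [0,-1,1.5,0,0,0,0]
    - [0,0,0.5,0,0,0,0]

```text
time: 31.6
tool_pos: [0.5802, 0.2047, 0.1964]
ee_rot: [179.8, -0.0, -104.3]
ft_force: [-2.5, -0.5, 6.0]
opening: 0.459
```

```bash
python3 - <<'E'
from h import *
hook(-.07,.1968)
E
```

```text
t 31.6 pos [0.5802 0.2047 0.1964] rot [ 179.802    -0.0369 -104.3327] open 0.459 F [-2.4732 -0.4505  6.0286]
shift mm now-axes [ 0.1541 -2.0329 -0.4459]  in goal axes [ 0.1514 -2.0346 -0.439 ] turn [ 0.198  -0.037   0.0673]
hook frame x,y mm -72.03456098306293 0.15144972115880662 z 0.1963609957125801
```

On the bar (6 N of support, height as predicted); plate ≈ -74 mm, about 19 mm before the yellow. Release.

Request:
carry_out:
  plan:
    - [0,0,0,0,0,0,60]
    - [0,0,0,0,0,0,75]
    - [0,0,0,0,0,0,75]
    - [0,0,0,0,0,0,75]

```text
time: 32.0
tool_pos: [0.5811, 0.2047, 0.1968]
ee_rot: [179.9, 0.0, -104.3]
ft_force: [-0.0, 0.3, 0.8]
opening: 0.749
```

Request:
carry_out:
  plan:
    - [0,0,-15,0,0,0,75]
    - [0,0,-25,0,0,0,85]
    - [0,0,-30,0,0,0,100]
    - [0,0,-40,0,0,0,100]
    - [0,0,-40,0,0,0,100]

```text
time: 32.5
tool_pos: [0.5774, 0.2035, 0.3434]
ee_rot: [179.1, -0.4, -104.4]
ft_force: [1.7, -0.1, 0.2]
opening: 1.0
```

Request:
carry_out:
  plan:
    - [0,0,0,0,0,0,100]
    - [0,0,0,0,0,0,100]
    - [0,0,0,0,0,0,100]

```text
time: 32.8
tool_pos: [0.5806, 0.2042, 0.3501]
ee_rot: [179.7, -0.1, -104.4]
ft_force: [-0.6, 0.3, -0.2]
opening: 1.001
```

```bash
python3 - <<'E'
from h import *
hook(-.05,.3)
c=cam("wrist"); crop(c,'w26.png',200,20,240,200,3)
import pickle; pickle.dump(c,open('w26.pkl','wb'))
c=cam("scene"); crop(c,'s26.png',220,110,160,130,5)
E
```

```text
t 32.8 pos [0.5806 0.2042 0.3501] rot [ 179.7028   -0.0983 -104.357 ] open 1.001 F [-0.5684  0.2731 -0.1624]
shift mm now-axes [ -0.2321 -21.7288  50.0189]  in goal axes [ -0.1622 -21.469   50.1313] turn [ 0.2971 -0.0984  0.0427]
hook frame x,y mm -71.4689751867506 -0.16222697029927846 z 0.3501312751269098
```

View pics/w26.png

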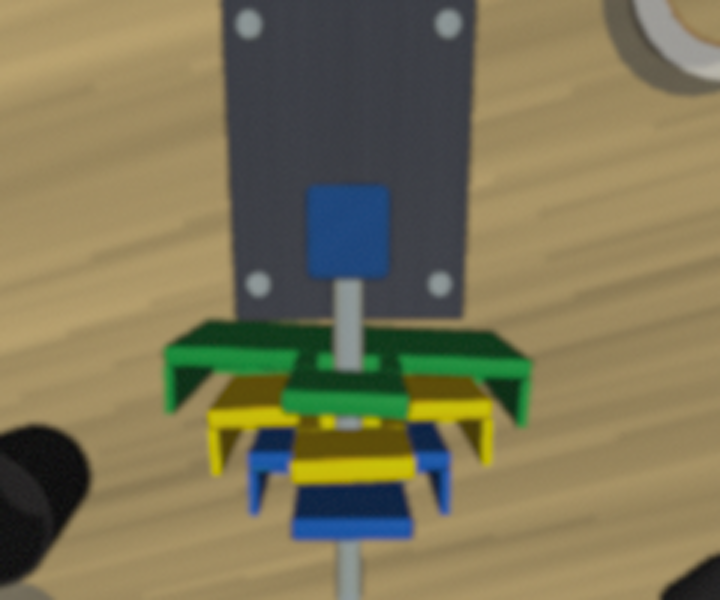

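View pics/s26.png

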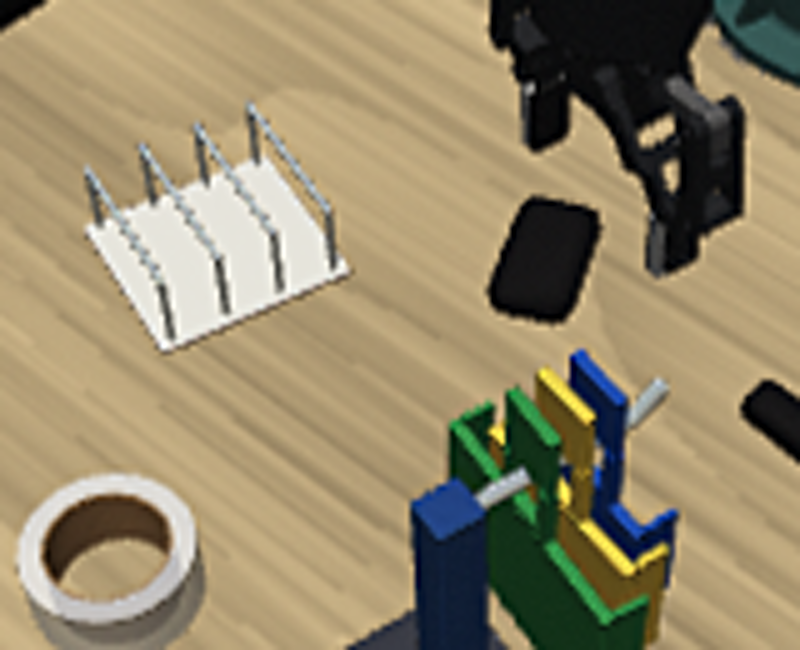

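```bash
python3 - <<'E'
from h import *
import pickle; c=pickle.load(open('w26.pkl','rb'))
W=lambda u,v:(u/3+200-.3,v/3+20-.3)
for n,uv,z in [('Gh',(346,405),.239),('Gp',(348,362),.154),('Yh',(353,470),.239),('Yp',(351,411),.154),('Bh',(352,528),.239),('Bp',(349,461),.154),('root',(348,279),.195)]:
    print(n,hf(onz(c,*W(*uv),z)))
print(read_state()['ft_force'],read_state()['time'])
E
```

```text
Gh [-33.8001   1.6906]
Gp [-32.3699   1.3134]
Yh [-54.4427  -0.458 ]
Yp [-52.3073   0.1221]
Bh [-73.8221  -0.1312]
Bp [-73.4812   0.9829]
root [1.4181 1.1236]
[-0.0806 -0.9856 -0.5186] 32.9
```

```bash
python3 -c "
from bench import *
print(job_done())"
```

```text
the job is handed in; nothing more can be done
None
```

All three trays hang on the straight part of the hook: green at the back, yellow nested in it, then blue. Each was drawn straight up out of the rack. I handed the job in at about 33 s of the 72 s allowed; the hand-in reports no verdict.

What my last checks showed, with the gripper open and clear above the trays:

| Tray | Plate position from hook root | Gap to the tray behind (allowed 5–26 mm) |
|---|---|---|
| Green (large) | about -33 mm | – |
| Yellow (medium) | about -53.5 mm | about 20–21 mm |
| Blue (small) | about -73.5 mm | about 19–21 mm |

- **Centring and angle:** each tray sits within about 2 mm of the bar's axis. The green tray is turned about 2.5° relative to the bar, because I gripped it slightly off its own angle; that is well inside the limit.
- **Height:** each tray met the bar within 1 mm of the height I had worked out, with 6 to 15 N of support before I let go.
- **Rack and bystanders:** in the last scene view the rack stands empty and level, with no visible shift. I saw no bystander moved, though I did not measure them separately.

**Camera disagreements:** combining two camera views put heights 3–5 mm too low, so I used the given heights instead. The top camera also placed the trays about 3 mm nearer the robot than the wrist camera did; I went by the wrist camera.

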